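# Drop a charge of steel balls into the jar through the quarter-turn gate

### The arm

A 7-joint arm with a two-finger parallel gripper is mounted at the origin on the work surface. World frame = base frame: x ahead of the robot, y to its left, z up, the work surface at z = 0. Lengths are in mm, angles in rad, forces in N, time in s.
With the tool pointing down it reaches from about 350 to 900 mm from the base axis. Payload 7.2 kg.
Tool frame: the origin (TCP) lies between the finger pads; the fingertips stand 19 mm ahead of it and the grasp point (between the pads) is the TCP; z points along the fingers, y is the line along which they close (so a half turn about z gives the same grasp; the last joint's range is limited). The gripper opens to 88 mm and grips with 3 to 60 N. Pads are 20 mm wide; open, the fingers measure 115 mm over their backs; the gripper's body (75 mm by 178 mm) begins 61 mm behind the grasp point.
Start: joints at [-1.327, 0.411, -0.013, 1.596, 0.006, 1.134, -0.082], TCP at [191.742, 594.865, 215.653] pointing down, gripper open.
Joint ranges: [-2.95, 2.95], [-0.29, 1.99], [-1.47, 1.44], [0.14, 2.54], [-1.03, 4.17], [0.13, 1.85], [-2.86, 2.86]. Speed limits (rad/s): [2.39, 2.39, 3.01, 3.01, 3.14, 3.14, 3.14].

### API

Orientations are given as a 3x3 rotation matrix whose columns are the frame's x, y, z axes.
In Python, from station import manip gives the robot as it stands.
- The arm moves only by the tool send_rows, never from a script. Its argument "moves" is a list that holds one entry, the list of rows, each a list of 7 numbers: the shift along the tool's x, y, z scaled (see below), then the turn, a rotation vector about the tool's x, y, z scaled (see below), then the gripper command: -1 is fully open, 1 is shut, values between are in proportion. In form: [[[dx, dy, dz, wx, wy, wz, fingers], ...]]. A call has 1 to 5 rows; each row is the pose to reach, as a shift and turn from the pose commanded when the call began, along the tool's axes at that moment, turning the shorter way round; what a row does not reach only later rows make up. The controller multiplies each number of a shift by 300 mm and each number of a turn by 360 degrees. A row lasts 1/12 s, in which the tool goes at most 41.7 mm and 7.16 degrees, less where a joint would pass 70% of its speed; a pose out of reach is approached as far as the arm can. A call with a number of a shift or a turn outside -1 to 1 is refused whole. A call with a gripper value outside its range is refused whole. The fingers move at their own pace and stop on an object; the grip force is fixed at half the most. Time passes only in rows, so rows that repeat a pose let the fingers close. It gives the time, the measured TCP pose, the force, the opening and the grip force at its end, in the units of the state.
- manip.state(): the state, without advancing time (a new reading comes with each control period).
- manip.camera(name): name is "scene" or "top"; returns a dict with "img" (400x640x3 uint8, blue, green, red), "fovy" (degrees; the focal length in pixels is half the picture's height over the tangent of half this angle, whatever the lens; pixels are square), "cx", "cy" (the principal point, pixels), "k1" (the pictures are not rectified: a ray, as slopes to the right and down, at radius r is drawn at 1 + k1 r^2 times it, then the intrinsics apply), "rvec" (rotation vector, rad) and "tvec" (3), from world to camera coordinates, as OpenCV has them. Camera axes: x right, y down, z forward; pixel columns grow to the right and rows downward; lengths in mm; the calibration is good to about 2 mm. A picture is of the moment at which its call begins. There is no depth.
- manip.hand_in(): hands the job in; it is judged then, once.
The state is a dict: "clock": time; "q": joint angles; "joint_velocities": joint speeds; "joint_efforts": joint torques, N m; "ee_pos": TCP position; "tool_rot": TCP orientation; "contact_force": force on the tool from outside, world axes, zero at the start; "ft_torque": the same for the moment, N m; "finger_gap": opening from 0.0 (shut) to 1.0 (fully open); "gripper_force": force on a finger pad.
Only numpy, scipy, OpenCV 4.12 (cv2) and the standard library are available. Lean on these libraries where they do the work, as an engineer would, in place of code of your own. Each camera call takes 0.05 s, during which the arm holds its last target. There are 200 camera calls.

### The job

Take the scoop by its wooden bar and tip all six steel balls into the hopper of the filling stand while the hopper's gate is still shut, then stand the empty scoop upright on the bench. With all the balls in the hopper, turn the gate's lever a quarter turn to its open stop and leave it there, so that all six balls drop into the jar below; do not disturb the other things on the bench.

Things in the scene. Friction and masses are not known exactly. Their poses are not given: they have to be found in the camera images.
- stand: Grey steel filling stand, fixed to the bench. Origin on the bench under the hopper's vertical axis, z up. Base 12 mm thick, x -75..115, y -135..75 mm. Up that axis: jar, flat gate disc at z 95-100 mm, aluminium hopper. Rear column at x 98 mm, 145 mm high; the gate's upright shaft at x 0, y -95 mm
- hopper_rim (a point): centre of the hopper's mouth, 172 mm above the bench. The hopper is an open cone: 140 mm outside and 130 mm inside across at the rim, narrowing over 59 mm of height to a round spout 44 mm across inside (spout z 103-113 mm)
- jar_in (a point): centre of the inner floor (17 mm above the bench) of the clear glass jar that stands fixed under the spout: mouth 56 mm across inside, rim 90 mm above the bench
- gate (a joint): angle of the gate's lever: 0 = shut stop (disc covers the spout), 1.571 = open stop; increases anticlockwise seen from above. At the start it is within 0.08 of 0. A stiff hinge that stays where it is left and needs about 1.5 N at the grip point
- gate_pivot (a point): point on the gate's vertical hinge axis, at the middle height of the lever (165 mm)
- gate_grip (a point): point in the lever, 90 mm from the hinge axis, at middle height (165 mm). Lever: level straight dark steel bar 16 mm wide, 14 mm high, ending 120 mm from the axis; x of this frame points along it towards the hinge. Shut, it points along the stand's -x (robot's side); open, along the stand's -y, away from the hopper
- scoop: Loose aluminium scoop, 150-280 g, holding six steel balls. Origin on its underside, z up, mouth towards its own -x. Flat floor 4 mm thick, x -35..45 mm, then a 20 degree ramp up to the open lip; 56 mm wide, side walls 28 mm high. A dark wooden post at x 47 carries a level wooden bar over the pan: x -32..53, 12 mm thick (y), z 66..90 mm
- scoop_grip (a point): middle height of the scoop's wooden bar, at x 0, 78 mm above the scoop's underside; x along the bar, y across it. Near the centre of mass fore and aft; the centre of mass hangs below it
- scoop_lip (a point): middle of the edge of the scoop's lip, at x -75, z 19 mm in the scoop's frame
- ball0_center (a point): centre of loose steel ball 0, 16 mm across, 17 g; starts in the scoop
- ball1_center (a point): centre of loose steel ball 1, 16 mm across, 17 g; starts in the scoop
- ball2_center (a point): centre of loose steel ball 2, 16 mm across, 17 g; starts in the scoop
- ball3_center (a point): centre of loose steel ball 3, 16 mm across, 17 g; starts in the scoop
- ball4_center (a point): centre of loose steel ball 4, 16 mm across, 17 g; starts in the scoop
- ball5_center (a point): centre of loose steel ball 5, 16 mm across, 17 g; starts in the scoop
- paint_tin: Bystander: small closed paint tin, 76 mm across, 85 mm high, origin under its centre
- screwdriver: Bystander: screwdriver lying on the bench, about 140 mm long, x along it towards the tip
- wrench: Bystander: steel wrench lying on the bench, about 160 mm long, x along it
- glue: Bystander: glue bottle, 52 mm across, 150 mm high, origin under its centre
- screw_jar: Bystander: closed glass jar, 64 mm across, 90 mm high, origin under its centre
- hammer: Bystander: hammer lying on the bench, about 260 mm long, x along it
There are look-alikes about, which are no part of the job. Leave any pink or red look-alike of the scoop alone.

How it is judged (in metres and radians):
On the way:
1. all six balls lie in the hopper with the gate shut (lever within 0.15 rad of its shut stop) (horizontal distance between each of ball0_center, ball1_center, ball2_center, ball3_center, ball4_center, ball5_center and hopper_rim below 0.066 m and z of ball0_center in the frame of stand between 0.095 and 0.172 m and z of ball1_center in the frame of stand between 0.095 and 0.172 m and z of ball2_center in the frame of stand between 0.095 and 0.172 m and z of ball3_center in the frame of stand between 0.095 and 0.172 m and z of ball4_center in the frame of stand between 0.095 and 0.172 m and z of ball5_center in the frame of stand between 0.095 and 0.172 m and value of joint gate below 0.15 rad), for 0.2 s.
At the end, for the whole second after the job is handed in: All six balls are in the jar under the spout, the gate's lever is turned to within 0.15 rad of its open stop (above 1.42 rad), and the scoop stands upright (within 0.1 rad) and still, flat on the bench (underside within 8 mm of it) (horizontal distance between each of ball0_center, ball1_center, ball2_center, ball3_center, ball4_center, ball5_center and jar_in below 0.034 m and height (world z) of ball0_center between 0.012 and 0.085 m and height (world z) of ball1_center between 0.012 and 0.085 m and height (world z) of ball2_center between 0.012 and 0.085 m and height (world z) of ball3_center between 0.012 and 0.085 m and height (world z) of ball4_center between 0.012 and 0.085 m and height (world z) of ball5_center between 0.012 and 0.085 m and value of joint gate above 1.42 rad and angle between scoop's own z axis and vertical below 0.1 rad and height (world z) of scoop between -0.008 and 0.008 m and linear speed of scoop below 0.03 m/s); the robot touches nothing.
It fails at once if another thing on the bench (tin, screwdriver, wrench, glue, screw jar, hammer) is moved more than 40 mm (distance of any of paint_tin, screwdriver, wrench, glue, screw_jar, hammer from where it was at the start of the episode above 0.04 m).
It also fails if it takes over 69 s, if anything falls off the work surface, if the arm or the gripper's body presses on something with over 40 N, if the wrist force passes 120 N, or if a joint passes its speed limit or range.

## Working session

There is one attempt and no reset: what is moved stays moved. The work goes in short steps, Python scripts to look and compute and a tool call to move; the robot and the scene stay as the last step left them, time stands still between calls to the robot, and variables do not carry over. Pictures are saved under pics/ and viewed, at most 10 in all, crops included, and the job is handed in when it is done.

Besides the shell and the picture viewer there is one more tool, called after "Request:" by a JSON object that holds its "name" and its "arguments", one argument or row to a line. send_rows: Moves the arm, as the interface text tells. Shifts and turns lie within -1 to 1; 1 stands for 300 mm of shift or 360 degrees of turn. Its arguments: {"type":"object","properties":{"moves":{"type":"array"}},"required":["moves"]}

```bash
mkdir -p pics; ls
cat > h.py <<'E'
import numpy as np, cv2
from station import manip
def cam(n):
    c=manip.camera(n); return c
def params(c):
    f=200/np.tan(np.radians(c["fovy"])/2); R=cv2.Rodrigues(np.array(c["rvec"],float))[0]; return f,R,np.array(c["tvec"],float).ravel()
def proj(c,P):
    f,R,t=params(c); p=np.atleast_2d(P)@R.T+t; s=p[:,:2]/p[:,2:]; r2=(s**2).sum(1,keepdims=True)
    return s*(1+c["k1"]*r2)*f+[c["cx"],c["cy"]]
def ray(c,uv):
    f,R,t=params(c); d=(np.array(uv,float)-[c["cx"],c["cy"]])/f; s=d.copy()
    for _ in range(30): s=d/(1+c["k1"]*(s@s))
    return -R.T@t, R.T@np.append(s,1)
def atz(c,uv,z):
    o,d=ray(c,uv); return o+d*(z-o[2])/d[2]
def tri(c1,u1,c2,u2):
    o1,d1=ray(c1,u1);o2,d2=ray(c2,u2);A=np.c_[d1,-d2];s=np.linalg.lstsq(A,o2-o1,rcond=None)[0]
    a,b=o1+s[0]*d1,o2+s[1]*d2;return (a+b)/2,np.linalg.norm(a-b)
E
python3 - <<'E'
from h import *
import pickle
for n in("scene","top"):
    c=cam(n);pickle.dump(c,open(n+".pkl","wb"));cv2.imwrite(f"pics/{n}0.png",cv2.resize(c["img"],(800,500)))
    f,R,t=params(c);print(n,f,c["k1"],c["cx"],c["cy"],-R.T@t)
print(manip.state())
E
```

```text
pics
scene 419.58267859910137 -0.03153898441457858 315.66583795793485 194.0729991310814 [1241.07924885 -340.93524068  913.20156393]
top 467.36040980021954 -0.04440570193113703 326.8548347903593 198.5690574038258 [ 311.67303004  -13.21836956 1358.93630197]
{'clock': 0.1, 'q': array([-1.32719015,  0.4118148 , -0.01274697,  1.59693845,  0.00564116,
        1.13428537, -0.08223956]), 'joint_velocities': array([ 3.80251105e-04, -2.17891638e-03, -1.73260829e-03, -4.56433483e-04,
       -9.73938446e-05,  1.31603619e-04,  4.05984080e-04]), 'joint_efforts': array([ 2.75180391e-03, -5.89099717e+01,  6.43738154e-01, -2.91715461e+01,
       -5.37501764e-02,  1.45184621e-02,  8.43210250e-05]), 'ee_pos': array([191.62739912, 594.42427123, 214.90514917]), 'tool_rot': array([[-9.51791477e-01,  3.06745636e-01, -3.14319871e-04],
       [ 3.06745772e-01,  9.51790493e-01, -1.37460718e-03],
       [-1.22488088e-04, -1.40475569e-03, -9.99999006e-01]]), 'contact_force': array([-0.31861482, -0.44557723, -0.308759  ]), 'ft_torque': array([-0.00501676,  0.00102919,  0.05205662]), 'gripper_force': 0.0, 'finger_gap': 1.0054652282619865}
```

View pics/scene0.png

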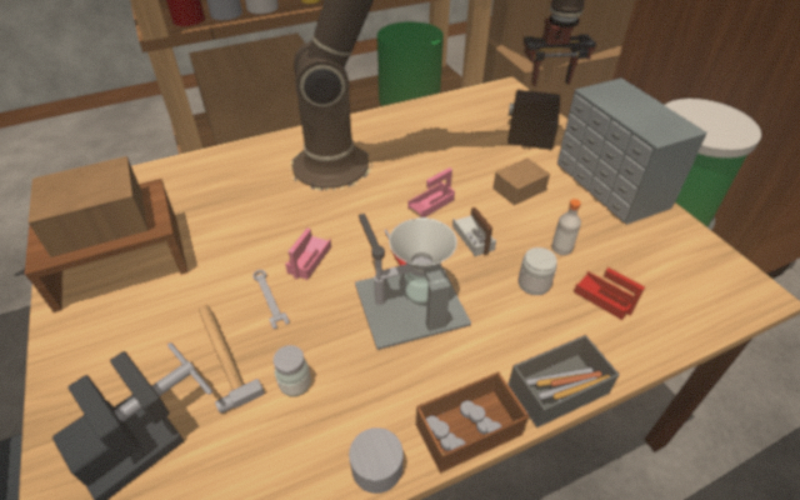

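View pics/top0.png

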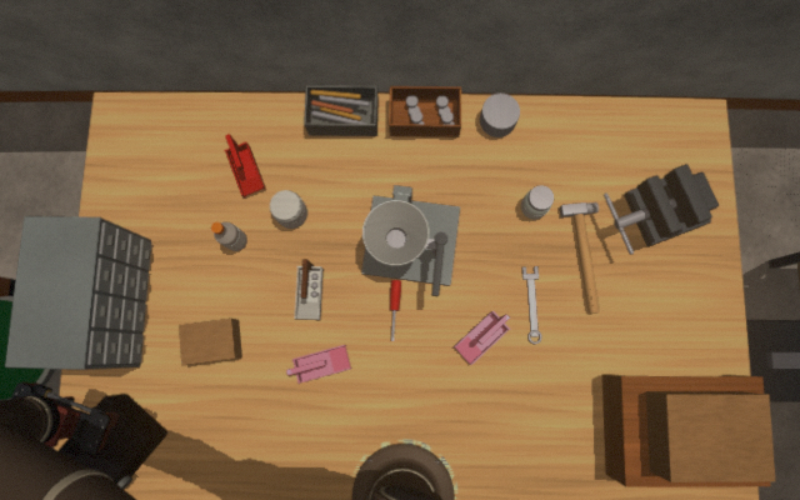

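Candidates for the scoop in the top view are aluminium with a dark bar and balls at (309,290), pink at (320,365) and (483,337), and red at (243,167). I choose the aluminium one and check it in a close crop. The stand's hopper is at (396,232) and the lever runs (440,240) to (436,292). A screwdriver lies in front of the stand at (395,305).

Run:
```python
from h import *
import pickle
s=pickle.load(open("scene.pkl","rb"))["img"];t=pickle.load(open("top.pkl","rb"))["img"]
# top: crop cols 225-305 rows 190-265 x5 ; cols 280-380 rows 140-240
a=cv2.resize(t[195:265,225:275],None,fx=7,fy=7,interpolation=cv2.INTER_CUBIC)  #350x490
b=cv2.resize(s[155:225,355:405],None,fx=7,fy=7,interpolation=cv2.INTER_CUBIC)
cv2.imwrite("pics/c1.png",np.hstack([a,b]))
a=cv2.resize(t[140:240,280:380],None,fx=4,fy=4,interpolation=cv2.INTER_CUBIC)
b=cv2.resize(s[165:285,280:380],None,fx=4,fy=4,interpolation=cv2.INTER_CUBIC)
a=cv2.copyMakeBorder(a,0,80,0,0,cv2.BORDER_CONSTANT)
cv2.imwrite("pics/c2.png",np.hstack([a,b]))
```

```text
(no output)
```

View pics/c1.png

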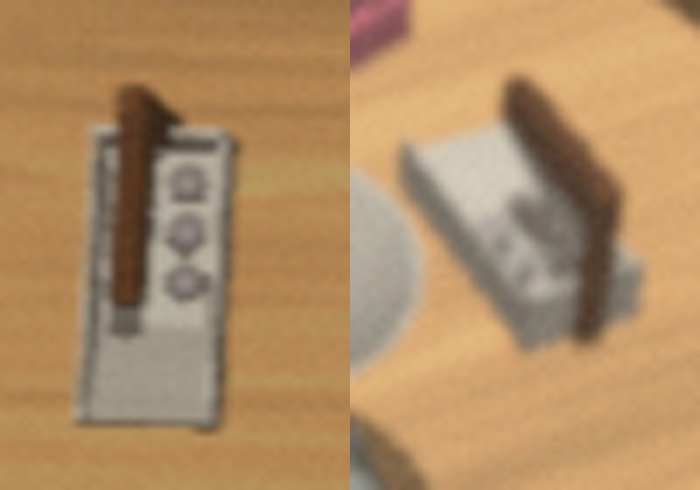

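View pics/c2.png

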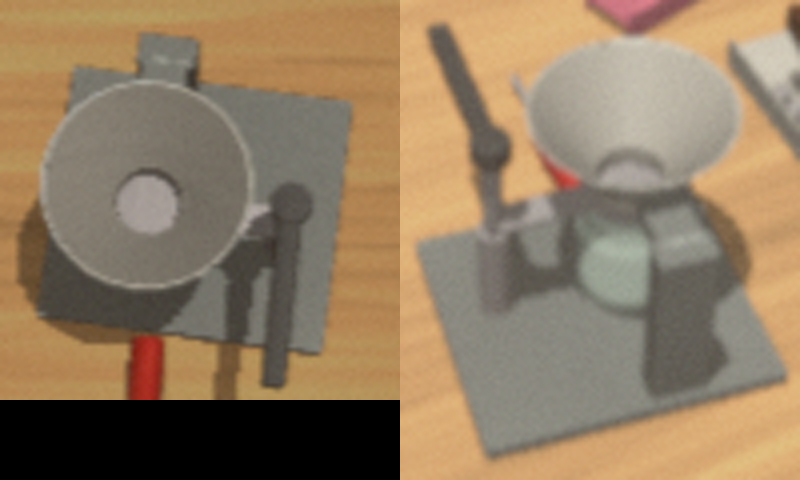

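The crop confirms it: bare aluminium pan, dark bar, balls, post at the far (+x) end, mouth towards the robot.

Run:
```python
from h import *
import pickle
s=pickle.load(open("scene.pkl","rb"));t=pickle.load(open("top.pkl","rb"))
o=lambda x,y,k,ox,oy:((x+.5)/k-.5+ox,(y+.5)/k-.5+oy)
T1=lambda x,y:o(x,y,7,225,195);S1=lambda x,y:o(x-350,y,7,355,155)
T2=lambda x,y:o(x,y,4,280,140);S2=lambda x,y:o(x-400,y,4,280,165)
np.set_printoptions(precision=1,suppress=True)
print("bar far/near top z90",atz(t,T1(132,92),90),atz(t,T1(127,303),90))
print("rim corners z28",atz(t,T1(95,130),28),atz(t,T1(235,138),28))
print("lip corners z19",atz(t,T1(75,422),19),atz(t,T1(213,428),19))
print("scene bar: far top end(post), near end z~90",atz(s,S1(612,195),90),atz(s,S1(517,85),90))
print("hopper rim c z172",atz(t,T2(147,184),172), "tri-scene",atz(s,S2(634,116),172))
print("rim L/R/T/B",[atz(t,T2(*p),172) for p in((40,184),(254,184),(147,79),(147,289))])
print("lever hinge,end z172",atz(t,T2(291,205),172),atz(t,T2(273,387),172))
print("lever scene",atz(s,S2(490,145),180),atz(s,S2(440,28),172))
print("base corners z12",[atz(t,T2(*p),12) for p in((75,66),(352,102),(320,354),(38,316))])
```

```text
bar far/near top z90 [511.9 223.8  90. ] [428.7 222.1  90. ]
rim corners z28 [505.6 250.   28. ] [503. 192.  28.]
lip corners z19 [386.3 254.5  19. ] [384.7 197.9  19. ]
scene bar: far top end(post), near end z~90 [512.7 221.9  90. ] [435.6 221.5  90. ]
hopper rim c z172 [559.3  21.5 172. ] tri-scene [564.8  19.2 172. ]
rim L/R/T/B [array([558.5,  90.9, 172. ]), array([560.2, -47.9, 172. ]), array([629.6,  22.7, 172. ]), array([490.5,  20.3, 172. ])]
lever hinge,end z172 [546.6 -71.9 172. ] [428.5 -60.9 172. ]
lever scene [558.5 -76.9 180. ] [434.9 -61.7 172. ]
base corners z12 [array([681.8,  81.3,  12. ]), array([ 656.7, -124.9,   12. ]), array([ 468.6, -101.2,   12. ]), array([493.7, 103.7,  12. ])]
```

Stand: origin (559,21), yaw -7.2°, gate about 0.03 rad. Scoop: origin about (460,223), yaw about -1.5°. The sizes agree with those given. Next I need a helper that turns a target pose into row numbers.

```bash
cat >> h.py <<'E'
from scipy.spatial.transform import Rotation as Rn
def tool(yaw,pitch=0):
    "tool down, tool y at yaw+90 deg; pitch>0 tips scoop mouth (-x side) down"
    D=np.array([[-1,0,0],[0,1,0],[0,0,-1.]])
    return Rn.from_euler('z',yaw,degrees=True).as_matrix()@Rn.from_euler('y',-pitch,degrees=True).as_matrix()@D
def plan(way,start=None):
    "way: list of (pos,R,n rows); prints calls of <=5 rows"
    s=manip.state()
    p,R=start if start else (np.array(s["ee_pos"]),np.array(s["tool_rot"]))
    rows=[]
    for q,Q,n in way:
        w=Rn.from_matrix(R.T@Q).as_rotvec()
        for i in range(1,n+1): rows.append((p+(np.array(q)-p)*i/n,R@Rn.from_rotvec(w*i/n).as_matrix()))
        p,R=np.array(q,float),Q
    s0=start if start else (np.array(s["ee_pos"]),np.array(s["tool_rot"]))
    for i in range(0,len(rows),5):
        for a,A in rows[i:i+5]:
            d=s0[1].T@(a-s0[0])/300; w=Rn.from_matrix(s0[1].T@A).as_rotvec()/(2*np.pi)
            print(np.round(np.r_[d,w],3).tolist())
        s0=rows[min(i+4,len(rows)-1)]; print('--')
E
python3 - <<'E'
from h import *
plan([((230,540,330),tool(-5),4),((460,223,300),tool(-1.5),11),((460,223,130),tool(-1.5),5)])
E
```

```text
[-0.044, -0.033, -0.096, -0.0, -0.0, -0.009]
[-0.089, -0.067, -0.192, -0.0, -0.0, -0.018]
[-0.133, -0.1, -0.288, -0.0, -0.0, -0.027]
[-0.177, -0.134, -0.383, -0.0, -0.0, -0.036]
[-0.273, -0.204, -0.374, -0.0, -0.0, -0.037]
--
[-0.077, -0.09, 0.009, 0.0, 0.0, -0.001]
[-0.155, -0.18, 0.018, 0.0, 0.0, -0.002]
[-0.232, -0.27, 0.027, 0.0, 0.0, -0.003]
[-0.309, -0.36, 0.036, 0.0, 0.0, -0.004]
[-0.387, -0.45, 0.045, 0.0, 0.0, -0.004]
--
[-0.075, -0.092, 0.009, 0.0, 0.0, -0.001]
[-0.15, -0.184, 0.018, 0.0, 0.0, -0.002]
[-0.224, -0.276, 0.027, 0.0, 0.0, -0.003]
[-0.299, -0.369, 0.036, 0.0, 0.0, -0.004]
[-0.374, -0.461, 0.045, 0.0, 0.0, -0.004]
--
[0.0, 0.0, 0.113, 0.0, 0.0, 0.0]
[0.0, 0.0, 0.227, 0.0, 0.0, 0.0]
[0.0, 0.0, 0.34, 0.0, 0.0, 0.0]
[0.0, 0.0, 0.453, 0.0, 0.0, 0.0]
[0.0, 0.0, 0.567, 0.0, 0.0, 0.0]
--
```

Request:
{"name": "send_rows", "arguments": {
  "moves": [
    [[-0.044, -0.033, -0.096, 0, 0, -0.009, -1], [-0.089, -0.067, -0.192, 0, 0, -0.018, -1], [-0.133, -0.1, -0.288, 0, 0, -0.027, -1], [-0.177, -0.134, -0.383, 0, 0, -0.036, -1], [-0.273, -0.204, -0.374, 0, 0, -0.037, -1]]
  ]
}}

```text
clock: 0.52
ee_pos: [249.4, 515.0, 333.4]
tool_rot: [[-0.997, 0.071, 0.001], [0.071, 0.997, 0.009], [-0.001, 0.009, -1.0]]
contact_force: [-0.2, 0.2, 0.1]
finger_gap: 0.996
gripper_force: 0.0
```

Request:
{"name": "send_rows", "arguments": {
  "moves": [
    [[-0.077, -0.09, 0.009, 0, 0, -0.001, -1], [-0.155, -0.18, 0.018, 0, 0, -0.002, -1], [-0.232, -0.27, 0.027, 0, 0, -0.003, -1], [-0.309, -0.36, 0.036, 0, 0, -0.004, -1], [-0.387, -0.45, 0.045, 0, 0, -0.004, -1]]
  ]
}}

```text
clock: 0.93
ee_pos: [356.5, 366.0, 314.0]
tool_rot: [[-0.999, 0.054, -0.0], [0.054, 0.999, -0.0], [0.0, -0.0, -1.0]]
contact_force: [0.4, 0.5, 0.4]
finger_gap: 0.996
gripper_force: 0.0
```

Request:
{"name": "send_rows", "arguments": {
  "moves": [
    [[-0.075, -0.092, 0.009, 0, 0, -0.001, -1], [-0.15, -0.184, 0.018, 0, 0, -0.002, -1], [-0.224, -0.276, 0.027, 0, 0, -0.003, -1], [-0.299, -0.369, 0.036, 0, 0, -0.004, -1], [-0.374, -0.461, 0.045, 0, 0, -0.004, -1]]
  ]
}}

```text
clock: 1.35
ee_pos: [461.0, 221.8, 300.6]
tool_rot: [[-1.0, 0.029, -0.0], [0.029, 1.0, -0.0], [0.0, -0.0, -1.0]]
contact_force: [0.1, 0.3, 0.4]
finger_gap: 0.999
gripper_force: 0.0
```

Run:
```python
from h import *
s=manip.state();print(s['clock'],s['ee_pos'],s['tool_rot'][:,1],s['q'])
plan([((460,222.5,125),tool(-1.5),5),((460,222.5,80),tool(-1.5),3)])
```

```text
1.35 [461.03348935 221.7904288  300.59337135] [ 2.86005673e-02  9.99590917e-01 -7.25455272e-05] [-0.73487146  0.14601959  0.21923124  1.75652025 -0.03350262  1.24292357
  1.03509195]
[0.001, 0.0, 0.117, -0.0, -0.0, -0.0]
[0.001, 0.001, 0.234, -0.0, -0.0, -0.0]
[0.002, 0.001, 0.351, -0.0, -0.0, -0.0]
[0.003, 0.002, 0.468, -0.0, -0.0, -0.0]
[0.003, 0.002, 0.585, -0.0, -0.0, -0.0]
--
[0.0, -0.0, 0.05, -0.0, -0.0, -0.0]
[0.0, -0.0, 0.1, -0.0, -0.0, -0.0]
[0.0, -0.0, 0.15, -0.0, -0.0, -0.0]
--
```

Request:
{"name": "send_rows", "arguments": {
  "moves": [
    [[0.003, 0.002, 0.117, 0, 0, 0, -1], [0.003, 0.002, 0.234, 0, 0, 0, -1], [0.003, 0.002, 0.351, 0, 0, 0, -1], [0.003, 0.002, 0.468, 0, 0, 0, -1], [0.003, 0.002, 0.585, 0, 0, 0, -1]]
  ]
}}

```text
clock: 1.77
ee_pos: [459.3, 223.9, 123.8]
tool_rot: [[-1.0, 0.029, 0.0], [0.029, 1.0, 0.0], [-0.0, 0.0, -1.0]]
contact_force: [1.1, 0.9, -0.2]
finger_gap: 1.006
gripper_force: 0.0
```

Request:
{"name": "send_rows", "arguments": {
  "moves": [
    [[0, 0, 0.05, 0, 0, 0, -1], [0, 0, 0.1, 0, 0, 0, -1], [0, 0, 0.155, 0, 0, 0, -1], [0, 0, 0.155, 0, 0, 0, -0.3], [0, 0, 0.155, 0, 0, 0, 0.3]]
  ]
}}

```text
clock: 2.18
ee_pos: [459.0, 223.8, 78.2]
tool_rot: [[-1.0, 0.029, -0.002], [0.029, 1.0, -0.001], [0.002, -0.001, -1.0]]
contact_force: [0.2, 0.4, 0.5]
finger_gap: 0.886
gripper_force: 0.0
```

Request:
{"name": "send_rows", "arguments": {
  "moves": [
    [[0, 0, 0, 0, 0, 0, 0.5], [0, 0, 0, 0, 0, 0, 0.6], [0, 0, 0, 0, 0, 0, 0.7], [0, 0, 0, 0, 0, 0, 1], [0, 0, 0, 0, 0, 0, 1]]
  ]
}}

```text
clock: 2.6
ee_pos: [459.9, 224.4, 79.4]
tool_rot: [[-1.0, 0.029, 0.001], [0.029, 1.0, 0.001], [-0.001, 0.001, -1.0]]
contact_force: [0.5, 0.5, -0.3]
finger_gap: 0.51
gripper_force: 0.0
```

Request:
{"name": "send_rows", "arguments": {
  "moves": [
    [[0, 0, 0, 0, 0, 0, 1], [0, 0, 0, 0, 0, 0, 1], [0, 0, 0, 0, 0, 0, 1]]
  ]
}}

```text
clock: 2.85
ee_pos: [459.6, 224.2, 78.9]
tool_rot: [[-1.0, 0.029, 0.0], [0.029, 1.0, 0.0], [-0.0, 0.0, -1.0]]
contact_force: [-0.0, 0.1, 0.6]
finger_gap: 0.277
gripper_force: 0.0
```

Run:
```python
from h import *
s=manip.state();print(s['clock'],s['ee_pos'],s['finger_gap'],s['gripper_force'],s['contact_force'])
c=cam("scene");cv2.imwrite("pics/g.png",cv2.resize(c["img"][120:240,310:450],None,fx=4,fy=4,interpolation=cv2.INTER_CUBIC))
```

```text
2.85 [459.62517364 224.1963539   78.92613712] 0.27746501908364557 0.0 [-0.03095529  0.07005994  0.56677356]
```

View pics/g.png

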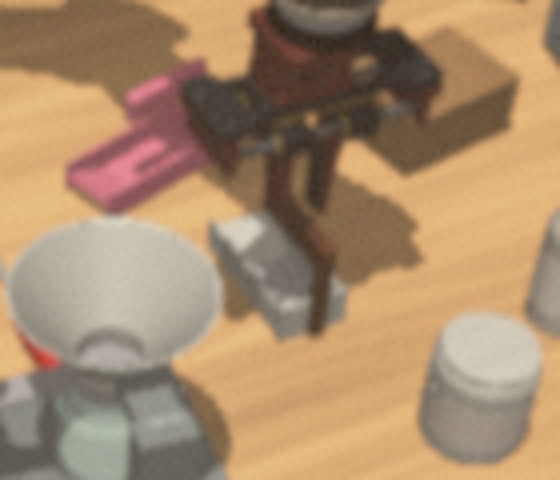

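The fingers straddle the bar, seen at (290,210) in the crop, and are still closing. I'll let them close, lift, and then check.

Request:
{"name": "send_rows", "arguments": {
  "moves": [
    [[0, 0, 0, 0, 0, 0, 1], [0, 0, 0, 0, 0, 0, 1], [0, 0, 0, 0, 0, 0, 1], [0, 0, 0, 0, 0, 0, 1], [0, 0, 0, 0, 0, 0, 1]]
  ]
}}

```text
clock: 3.32
ee_pos: [459.5, 224.1, 78.7]
tool_rot: [[-1.0, 0.029, -0.0], [0.029, 1.0, -0.0], [0.0, -0.0, -1.0]]
contact_force: [-0.6, -0.4, 0.0]
finger_gap: 0.132
gripper_force: 30.0
```

Request:
{"name": "send_rows", "arguments": {
  "moves": [
    [[0, 0, -0.01, 0, 0, 0, 1], [0, 0, -0.03, 0, 0, 0, 1], [0, 0, -0.06, 0, 0, 0, 1], [0, 0, -0.1, 0, 0, 0, 1], [0, 0, -0.15, 0, 0, 0, 1]]
  ]
}}

```text
clock: 3.73
ee_pos: [459.2, 224.0, 124.5]
tool_rot: [[-1.0, 0.029, -0.001], [0.029, 1.0, -0.001], [0.001, -0.001, -1.0]]
contact_force: [0.8, 0.4, -2.4]
finger_gap: 0.129
gripper_force: 30.0
```

```bash
sed -i 's/for i in range(1,n+1): rows/for i in ([n*((k\/n)**2*(3-2*k\/n)) for k in range(1,n+1)]): rows/' h.py
python3 - <<'E'
from h import *
s=manip.state();print(s['clock'],s['ee_pos'],s['finger_gap'],s['gripper_force'],s['contact_force'])
p=np.array(s['ee_pos']);p[2]=262
plan([(p,tool(-1.5),10),((656,19.5,262),tool(-1.5),25)])
E
```

```text
3.7333 [459.24694871 223.96604352 124.48753527] 0.1289587544718052 29.982170462608337 [ 0.75956019  0.35237595 -2.44326883]
[0.0, -0.0, -0.013, -0.0, -0.0, -0.0]
[0.0, -0.0, -0.048, -0.0, -0.0, -0.0]
[0.0, -0.0, -0.099, -0.0, -0.0, -0.0]
[0.0, -0.0, -0.161, -0.0, -0.0, -0.0]
[0.0, -0.0, -0.229, -0.0, -0.0, -0.0]
--
[0.0, -0.0, -0.068, -0.0, -0.0, -0.0]
[0.0, -0.0, -0.13, -0.0, -0.0, -0.0]
[0.0, -0.0, -0.182, -0.0, -0.0, -0.0]
[0.0, -0.0, -0.216, -0.0, -0.0, -0.0]
[0.0, -0.0, -0.229, -0.0, -0.0, -0.0]
--
[-0.003, -0.003, 0.0, -0.0, 0.0, -0.0]
[-0.012, -0.012, 0.0, -0.0, 0.0, -0.0]
[-0.027, -0.026, 0.0, -0.0, 0.0, -0.0]
[-0.046, -0.046, 0.0, -0.0, 0.0, -0.0]
[-0.07, -0.069, 0.0, -0.0, 0.0, -0.0]
--
[-0.028, -0.027, 0.0, 0.0, 0.0, 0.0]
[-0.059, -0.058, 0.0, 0.0, 0.0, 0.0]
[-0.093, -0.091, 0.0, 0.0, 0.0, 0.0]
[-0.129, -0.127, 0.0, 0.0, 0.0, 0.0]
[-0.167, -0.165, 0.0, 0.0, 0.0, 0.0]
--
[-0.039, -0.039, 0.0, 0.0, 0.0, 0.0]
[-0.079, -0.078, 0.0, 0.0, 0.0, 0.0]
[-0.12, -0.118, 0.0, 0.0, 0.0, 0.0]
[-0.16, -0.158, 0.0, 0.0, 0.0, 0.0]
[-0.199, -0.197, 0.0, 0.0, 0.0, 0.0]
--
[-0.038, -0.038, 0.0, 0.0, 0.0, 0.0]
[-0.074, -0.073, 0.0, 0.0, 0.0, 0.0]
[-0.108, -0.107, 0.0, 0.0, 0.0, 0.0]
[-0.139, -0.137, 0.0, 0.0, 0.0, 0.0]
[-0.167, -0.165, 0.0, 0.0, 0.0, 0.0]
--
[-0.024, -0.024, 0.0, 0.0, 0.0, 0.0]
[-0.043, -0.043, 0.0, 0.0, 0.0, 0.0]
[-0.058, -0.057, 0.0, 0.0, 0.0, 0.0]
[-0.067, -0.066, 0.0, 0.0, 0.0, 0.0]
[-0.07, -0.069, 0.0, 0.0, 0.0, 0.0]
--
```

Request:
{"name": "send_rows", "arguments": {
  "moves": [
    [[0, 0, -0.03, 0, 0, 0, 1], [0, 0, -0.07, 0, 0, 0, 1], [0, 0, -0.12, 0, 0, 0, 1], [0, 0, -0.17, 0, 0, 0, 1], [0, 0, -0.229, 0, 0, 0, 1]]
  ]
}}

```text
clock: 4.15
ee_pos: [459.3, 224.0, 193.4]
tool_rot: [[-1.0, 0.029, -0.0], [0.029, 1.0, -0.0], [0.0, -0.0, -1.0]]
contact_force: [0.1, 0.2, -1.8]
finger_gap: 0.128
gripper_force: 30.0
```

Request:
{"name": "send_rows", "arguments": {
  "moves": [
    [[0, 0, -0.06, 0, 0, 0, 1], [0, 0, -0.12, 0, 0, 0, 1], [0, 0, -0.175, 0, 0, 0, 1], [0, 0, -0.212, 0, 0, 0, 1], [0, 0, -0.229, 0, 0, 0, 1]]
  ]
}}

```text
clock: 4.57
ee_pos: [460.2, 224.4, 263.2]
tool_rot: [[-1.0, 0.029, 0.002], [0.029, 1.0, 0.002], [-0.002, 0.002, -1.0]]
contact_force: [0.5, -0.1, -2.9]
finger_gap: 0.134
gripper_force: 30.0
```

Request:
{"name": "send_rows", "arguments": {
  "moves": [
    [[-0.003, -0.003, 0, 0, 0, 0, 1], [-0.012, -0.012, 0, 0, 0, 0, 1], [-0.027, -0.026, 0, 0, 0, 0, 1], [-0.046, -0.046, 0, 0, 0, 0, 1], [-0.07, -0.069, 0, 0, 0, 0, 1]]
  ]
}}

```text
clock: 4.98
ee_pos: [480.2, 202.1, 260.5]
tool_rot: [[-1.0, 0.029, -0.001], [0.029, 1.0, -0.001], [0.001, -0.001, -1.0]]
contact_force: [0.3, 0.1, -2.7]
finger_gap: 0.131
gripper_force: 30.0
```

Request:
{"name": "send_rows", "arguments": {
  "moves": [
    [[-0.028, -0.027, 0, 0, 0, 0, 1], [-0.059, -0.058, 0, 0, 0, 0, 1], [-0.093, -0.091, 0, 0, 0, 0, 1], [-0.129, -0.127, 0, 0, 0, 0, 1], [-0.167, -0.165, 0, 0, 0, 0, 1]]
  ]
}}

```text
clock: 5.4
ee_pos: [529.7, 150.4, 261.0]
tool_rot: [[-1.0, 0.03, -0.0], [0.03, 1.0, -0.0], [0.0, -0.0, -1.0]]
contact_force: [0.4, 0.3, -2.7]
finger_gap: 0.127
gripper_force: 30.0
```

Request:
{"name": "send_rows", "arguments": {
  "moves": [
    [[-0.039, -0.039, 0, 0, 0, 0, 1], [-0.079, -0.078, 0, 0, 0, 0, 1], [-0.12, -0.118, 0, 0, 0, 0, 1], [-0.16, -0.158, 0, 0, 0, 0, 1], [-0.199, -0.197, 0, 0, 0, 0, 1]]
  ]
}}

```text
clock: 5.82
ee_pos: [587.7, 89.0, 260.8]
tool_rot: [[-1.0, 0.03, -0.0], [0.03, 1.0, -0.001], [0.0, -0.001, -1.0]]
contact_force: [-0.4, -0.6, -1.0]
finger_gap: 0.131
gripper_force: 30.0
```

Request:
{"name": "send_rows", "arguments": {
  "moves": [
    [[-0.038, -0.038, 0, 0, 0, 0, 1], [-0.074, -0.073, 0, 0, 0, 0, 1], [-0.108, -0.107, 0, 0, 0, 0, 1], [-0.139, -0.137, 0, 0, 0, 0, 1], [-0.167, -0.165, 0, 0, 0, 0, 1]]
  ]
}}

```text
clock: 6.23
ee_pos: [636.1, 38.7, 260.9]
tool_rot: [[-1.0, 0.03, -0.0], [0.03, 1.0, -0.0], [0.0, -0.0, -1.0]]
contact_force: [0.8, -0.9, -2.9]
finger_gap: 0.131
gripper_force: 30.0
```

Request:
{"name": "send_rows", "arguments": {
  "moves": [
    [[-0.024, -0.024, 0, 0, 0, 0, 1], [-0.043, -0.043, 0, 0, 0, 0, 1], [-0.058, -0.057, 0, 0, 0, 0, 1], [-0.067, -0.066, 0, 0, 0, 0, 1], [-0.07, -0.069, 0, 0, 0, 0, 1]]
  ]
}}

```text
clock: 6.65
ee_pos: [655.9, 18.5, 261.1]
tool_rot: [[-1.0, 0.029, -0.0], [0.029, 1.0, -0.0], [0.0, -0.0, -1.0]]
contact_force: [0.2, -0.2, -3.2]
finger_gap: 0.133
gripper_force: 30.0
```

Run:
```python
from h import *
s=manip.state();print(s['clock'],s['ee_pos'],s['finger_gap'],s['gripper_force'],s['contact_force'],s['q'])
import pickle
S=cam("scene");pickle.dump(S,open("s1.pkl","wb"));T=cam("top")
a=cv2.resize(S["img"][130:270,270:400],None,fx=3,fy=3,interpolation=cv2.INTER_CUBIC)
b=cv2.resize(T["img"][110:250,260:390],None,fx=3,fy=3,interpolation=cv2.INTER_CUBIC)
cv2.imwrite("pics/p1.png",np.hstack([a,b]))
def way(seq):
    w=[]
    for th,lz,n in seq:
        R=tool(-1.5,th); W=Rn.from_euler('z',-1.5,degrees=True).as_matrix()@Rn.from_euler('y',-th,degrees=True).as_matrix()
        w.append((np.array([581,21,lz])-W@[-75,0,-59],R,n))
    return w
for x in way([(0,200,0),(20,195,0),(40,188,0),(60,188,0)]):print(x[0])
```

```text
6.65 [655.90046081  18.52894306 261.1480357 ] 0.1332027643302087 29.982310831546783 [ 0.17064358 -0.16726947 -3.23556273] [-0.33863986  0.44376674  0.34711879  1.47181969 -0.15427095  1.25305731
  1.56730325]
[655.97429937  19.03672888 259.        ]
[631.28052232  19.68335819 276.09337538]
[600.52217221  20.48879393 281.40569287]
[567.40916001  21.35588867 282.45190528]
```

View pics/p1.png

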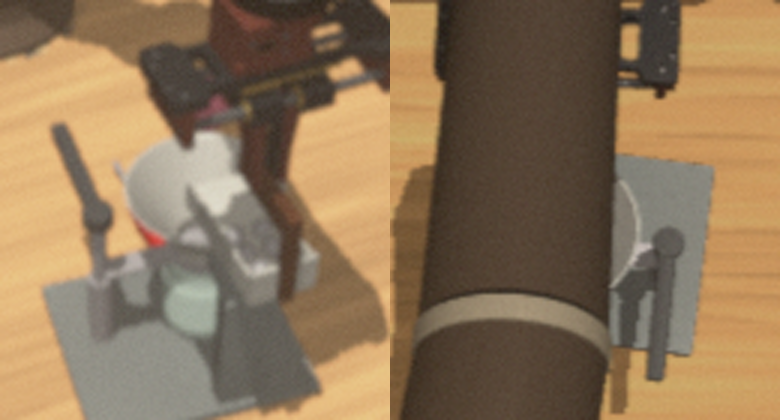

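The scoop is level with the balls inside (crop (250,235)) and the lip is over the hopper. Next I tilt it, keeping the lip in place.

```bash
cat >> h.py <<'E'
def way(ths,lip=(581,21.5)):
    w=[]
    for th in ths:
        lz=np.interp(th,[0,20,40],[200,195,188])
        W=Rn.from_euler('z',-1.6,degrees=True).as_matrix()@Rn.from_euler('y',-th,degrees=True).as_matrix()
        w.append((np.array([*lip,lz])-W@[-75,0,-59],tool(-1.6,th),1))
    return w
E
python3 - <<'E'
from h import *
plan(way([1,3,6,9,12,14,16,18,20,22,24,26,28,30,32,34,36,38,40,42,45,48,51,54,57]))
E
```

```text
[0.002, 0.001, 0.004, 0.0, -0.003, -0.0]
[0.009, 0.001, -0.003, 0.0, -0.008, -0.0]
[0.021, 0.001, -0.013, 0.0, -0.017, -0.0]
[0.033, 0.001, -0.022, 0.0, -0.025, -0.0]
[0.045, 0.001, -0.03, 0.0, -0.033, -0.0]
--
[0.007, 0.0, -0.007, -0.0, -0.006, 0.0]
[0.015, 0.0, -0.014, 0.0, -0.011, 0.0]
[0.023, 0.0, -0.02, 0.0, -0.017, 0.0]
[0.031, 0.0, -0.026, 0.0, -0.022, 0.0]
[0.04, 0.0, -0.032, 0.0, -0.028, -0.0]
--
[0.008, -0.0, -0.006, 0.0, -0.006, 0.0]
[0.016, -0.0, -0.013, -0.0, -0.011, 0.0]
[0.025, -0.0, -0.019, -0.0, -0.017, 0.0]
[0.033, 0.0, -0.024, -0.0, -0.022, 0.0]
[0.042, -0.0, -0.03, 0.0, -0.028, 0.0]
--
[0.008, -0.0, -0.007, 0.0, -0.006, 0.0]
[0.017, 0.0, -0.013, 0.0, -0.011, -0.0]
[0.026, 0.0, -0.019, -0.0, -0.017, -0.0]
[0.035, 0.0, -0.025, 0.0, -0.022, -0.0]
[0.043, 0.0, -0.033, -0.0, -0.028, -0.0]
--
[0.011, -0.0, -0.013, -0.0, -0.008, 0.0]
[0.022, -0.0, -0.025, -0.0, -0.017, 0.0]
[0.034, -0.0, -0.037, -0.0, -0.025, 0.0]
[0.046, 0.0, -0.048, 0.0, -0.033, 0.0]
[0.059, 0.0, -0.058, -0.0, -0.042, 0.0]
--
```

Request:
{"name": "send_rows", "arguments": {
  "moves": [
    [[0.002, 0.001, 0.004, 0, -0.003, 0, 1], [0.009, 0.001, -0.003, 0, -0.008, 0, 1], [0.021, 0.001, -0.013, 0, -0.017, 0, 1], [0.033, 0.001, -0.022, 0, -0.025, 0, 1], [0.045, 0.001, -0.03, 0, -0.033, 0, 1]]
  ]
}}

```text
clock: 7.17
ee_pos: [641.7, 20.3, 270.6]
tool_rot: [[-0.978, 0.028, 0.208], [0.028, 1.0, -0.005], [-0.208, 0.001, -0.978]]
contact_force: [-0.5, 0.3, -2.0]
finger_gap: 0.131
gripper_force: 30.0
```

Request:
{"name": "send_rows", "arguments": {
  "moves": [
    [[0.007, 0, -0.007, 0, -0.006, 0, 1], [0.015, 0, -0.014, 0, -0.011, 0, 1], [0.023, 0, -0.02, 0, -0.017, 0, 1], [0.031, 0, -0.026, 0, -0.022, 0, 1], [0.04, 0, -0.032, 0, -0.028, 0, 1]]
  ]
}}

```text
clock: 7.58
ee_pos: [627.9, 20.8, 277.6]
tool_rot: [[-0.927, 0.028, 0.375], [0.026, 1.0, -0.01], [-0.375, 0.001, -0.927]]
contact_force: [0.3, -0.8, -2.5]
finger_gap: 0.131
gripper_force: 30.0
```

Request:
{"name": "send_rows", "arguments": {
  "moves": [
    [[0.008, 0, -0.006, 0, -0.006, 0, 1], [0.016, 0, -0.013, 0, -0.011, 0, 1], [0.025, 0, -0.019, 0, -0.017, 0, 1], [0.033, 0, -0.024, 0, -0.022, 0, 1], [0.042, 0, -0.03, 0, -0.028, 0, 1]]
  ]
}}

```text
clock: 8.0
ee_pos: [612.7, 21.1, 281.1]
tool_rot: [[-0.847, 0.028, 0.532], [0.024, 1.0, -0.014], [-0.532, 0.001, -0.847]]
contact_force: [0.5, -0.1, -1.5]
finger_gap: 0.131
gripper_force: 30.0
```

Request:
{"name": "send_rows", "arguments": {
  "moves": [
    [[0.008, 0, -0.007, 0, -0.006, 0, 1], [0.017, 0, -0.013, 0, -0.011, 0, 1], [0.026, 0, -0.019, 0, -0.017, 0, 1], [0.035, 0, -0.025, 0, -0.022, 0, 1], [0.043, 0, -0.033, 0, -0.028, 0, 1]]
  ]
}}

```text
clock: 8.42
ee_pos: [596.7, 21.7, 282.9]
tool_rot: [[-0.74, 0.028, 0.672], [0.022, 1.0, -0.018], [-0.672, 0.001, -0.74]]
contact_force: [0.4, -1.4, -1.1]
finger_gap: 0.128
gripper_force: 30.0
```

Run:
```python
from h import *
s=manip.state();print(s['clock'],s['ee_pos'],s['tool_rot'][:,2],s['finger_gap'],s['contact_force'])
S=cam("scene")
cv2.imwrite("pics/p2.png",cv2.resize(S["img"][130:270,270:400],None,fx=4,fy=4,interpolation=cv2.INTER_CUBIC))
```

```text
8.4167 [596.6779289   21.72586814 282.90559879] [ 0.67189483 -0.01767314 -0.74043568] 0.12840504799028157 [ 0.42399329 -1.35529526 -1.14259665]
```

View pics/p2.png

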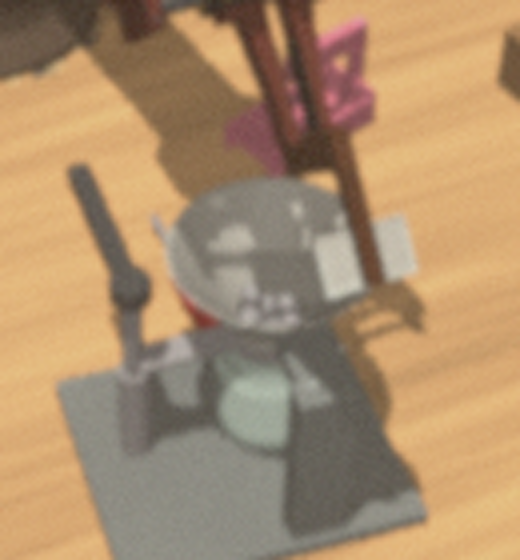

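At 42° balls already lie at the spout (crop (270,305)). I'll finish the tilt, pause, and return to level along the same path.

Request:
{"name": "send_rows", "arguments": {
  "moves": [
    [[0.011, 0, -0.013, 0, -0.008, 0, 1], [0.022, 0, -0.025, 0, -0.017, 0, 1], [0.034, 0, -0.037, 0, -0.025, 0, 1], [0.046, 0, -0.048, 0, -0.033, 0, 1], [0.059, 0, -0.058, 0, -0.042, 0, 1]]
  ]
}}

```text
clock: 8.88
ee_pos: [582.4, 7.9, 281.2]
tool_rot: [[-0.641, 0.06, 0.765], [0.018, 0.998, -0.062], [-0.767, -0.026, -0.641]]
contact_force: [-0.4, -0.2, -1.7]
finger_gap: 0.132
gripper_force: 30.0
```

Request:
{"name": "send_rows", "arguments": {
  "moves": [
    [[0, 0, 0, 0, 0, 0, 1], [0, 0, 0, 0, 0, 0, 1], [0, 0, 0, 0, 0, 0, 1], [0, 0, 0, 0, 0, 0, 1]]
  ]
}}

```text
clock: 9.22
ee_pos: [582.6, 8.2, 280.8]
tool_rot: [[-0.643, 0.059, 0.763], [0.018, 0.998, -0.062], [-0.765, -0.026, -0.643]]
contact_force: [0.1, 0.2, -2.1]
finger_gap: 0.129
gripper_force: 30.0
```

Run:
```python
from h import *
s=manip.state();print(s['clock'],s['ee_pos'],s['tool_rot'][:,2],s['finger_gap'],s['contact_force'])
S=cam("scene")
cv2.imwrite("pics/p3.png",cv2.resize(S["img"][165:235,295:385],None,fx=8,fy=8,interpolation=cv2.INTER_CUBIC))
plan(way([54,50,45,40,35,30,25,20,15,10,7,4,2,1,0]))
```

```text
9.2167 [582.60647838   8.18728307 280.83458278] [ 0.76331371 -0.06177816 -0.64306736] 0.1286428493325317 [ 0.14453173  0.21449719 -2.08854034]
[0.005, 0.044, -0.022, -0.006, -0.011, 0.0]
[-0.009, 0.044, -0.005, -0.006, -0.0, -0.0]
[-0.025, 0.045, 0.018, -0.006, 0.014, -0.0]
[-0.039, 0.046, 0.042, -0.006, 0.028, -0.001]
[-0.056, 0.047, 0.063, -0.006, 0.042, -0.001]
--
[-0.02, -0.0, 0.018, -0.0, 0.014, -0.0]
[-0.037, -0.0, 0.037, -0.0, 0.028, -0.0]
[-0.052, -0.0, 0.057, 0.0, 0.042, -0.0]
[-0.065, 0.0, 0.08, 0.0, 0.056, 0.0]
[-0.075, -0.0, 0.103, -0.0, 0.069, -0.0]
--
[-0.01, -0.0, 0.011, 0.0, 0.008, -0.0]
[-0.02, -0.0, 0.022, 0.0, 0.017, -0.0]
[-0.026, -0.0, 0.03, 0.0, 0.022, -0.0]
[-0.029, -0.0, 0.034, 0.0, 0.025, -0.0]
[-0.032, -0.0, 0.038, 0.0, 0.028, -0.0]
--
```

View pics/p3.png

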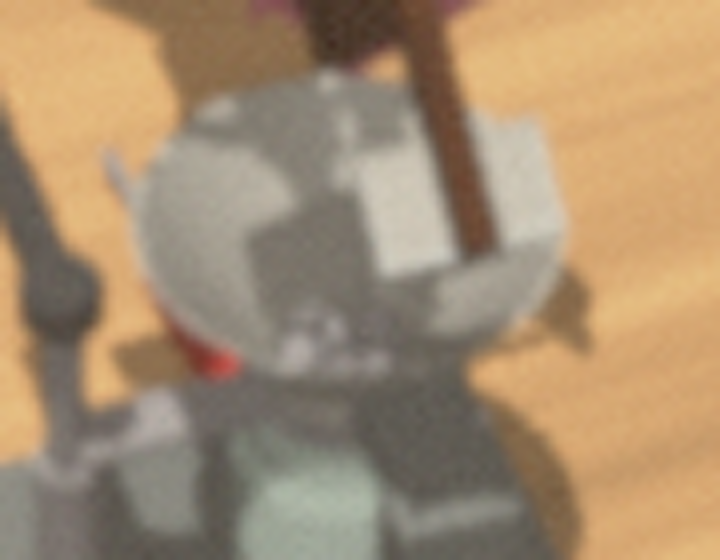

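Request:
{"name": "send_rows", "arguments": {
  "moves": [
    [[-0.005, 0.012, 0.0, -0.001, 0, 0, 1], [-0.012, 0.024, 0.002, -0.003, 0.003, 0, 1], [-0.025, 0.036, 0.018, -0.005, 0.014, 0, 1], [-0.039, 0.046, 0.042, -0.006, 0.028, -0.001, 1], [-0.056, 0.047, 0.063, -0.006, 0.042, -0.001, 1]]
  ]
}}

```text
clock: 9.68
ee_pos: [597.6, 7.8, 281.5]
tool_rot: [[-0.725, 0.061, 0.686], [0.025, 0.998, -0.062], [-0.688, -0.028, -0.725]]
contact_force: [-0.4, -0.9, -1.0]
finger_gap: 0.127
gripper_force: 30.0
```

Request:
{"name": "send_rows", "arguments": {
  "moves": [
    [[-0.02, 0, 0.018, 0, 0.014, 0, 1], [-0.037, 0, 0.037, 0, 0.028, 0, 1], [-0.052, 0, 0.057, 0, 0.042, 0, 1], [-0.065, 0, 0.08, 0, 0.056, 0, 1], [-0.075, 0, 0.103, 0, 0.069, 0, 1]]
  ]
}}

```text
clock: 10.1
ee_pos: [635.4, 8.6, 275.9]
tool_rot: [[-0.938, 0.056, 0.342], [0.045, 0.998, -0.042], [-0.344, -0.024, -0.939]]
contact_force: [0.5, -0.7, -1.4]
finger_gap: 0.128
gripper_force: 30.0
```

Request:
{"name": "send_rows", "arguments": {
  "moves": [
    [[-0.01, 0, 0.011, 0, 0.008, 0, 1], [-0.02, 0, 0.022, 0, 0.017, 0, 1], [-0.026, 0, 0.03, 0, 0.022, 0, 1], [-0.029, 0, 0.034, 0, 0.025, 0, 1], [-0.032, 0, 0.038, 0, 0.028, 0, 1]]
  ]
}}

```text
clock: 10.52
ee_pos: [648.6, 4.8, 267.0]
tool_rot: [[-0.983, 0.061, 0.174], [0.055, 0.998, -0.04], [-0.176, -0.029, -0.984]]
contact_force: [-0.2, -0.3, -1.1]
finger_gap: 0.129
gripper_force: 30.0
```

Run:
```python
from h import *
s=manip.state();print(s['clock'],s['ee_pos'],s['tool_rot'],s['finger_gap'],s['contact_force'])
plan([((460,223,262),tool(-1.6),15)])
```

```text
10.5167 [648.62658677   4.75697249 267.00187658] [[-0.98276431  0.06141105  0.17436453]
 [ 0.05530826  0.99768172 -0.03965086]
 [-0.1763953  -0.02932365 -0.98388252]] 0.12942112026720876 [-0.18347351 -0.27195766 -1.12621903]
[0.008, 0.009, -0.002, -0.0, 0.0, -0.0]
[0.032, 0.033, -0.006, -0.0, 0.001, -0.0]
[0.069, 0.072, -0.013, -0.001, 0.003, -0.001]
[0.116, 0.121, -0.021, -0.001, 0.005, -0.001]
[0.171, 0.178, -0.032, -0.001, 0.007, -0.001]
--
[0.061, 0.064, -0.008, -0.0, 0.003, -0.0]
[0.126, 0.132, -0.016, -0.001, 0.005, -0.001]
[0.192, 0.202, -0.025, -0.001, 0.008, -0.001]
[0.257, 0.27, -0.033, -0.002, 0.011, -0.002]
[0.318, 0.334, -0.041, -0.002, 0.014, -0.002]
--
[0.055, 0.059, -0.002, -0.0, 0.002, -0.0]
[0.102, 0.109, -0.003, -0.001, 0.004, -0.001]
[0.138, 0.148, -0.004, -0.001, 0.006, -0.001]
[0.161, 0.174, -0.005, -0.001, 0.007, -0.001]
[0.17, 0.183, -0.005, -0.001, 0.007, -0.001]
--
```

Request:
{"name": "send_rows", "arguments": {
  "moves": [
    [[0.008, 0.009, -0.004, 0, 0.001, 0, 1], [0.032, 0.033, -0.01, 0, 0.005, 0, 1], [0.069, 0.072, -0.018, -0.001, 0.01, -0.001, 1], [0.116, 0.121, -0.026, -0.001, 0.018, -0.001, 1], [0.171, 0.178, -0.036, -0.001, 0.024, -0.001, 1]]
  ]
}}

```text
clock: 10.93
ee_pos: [598.6, 60.9, 268.0]
tool_rot: [[-0.998, 0.056, 0.025], [0.056, 0.998, -0.025], [-0.027, -0.024, -0.999]]
contact_force: [-0.9, -0.2, -2.2]
finger_gap: 0.131
gripper_force: 30.0
```

Request:
{"name": "send_rows", "arguments": {
  "moves": [
    [[0.061, 0.064, 0, 0, 0.001, 0, 1], [0.126, 0.132, 0, -0.001, 0.001, -0.001, 1], [0.192, 0.202, 0, -0.001, 0.001, -0.001, 1], [0.257, 0.27, 0, -0.002, 0.001, -0.001, 1], [0.318, 0.334, 0, -0.002, 0.001, -0.001, 1]]
  ]
}}

```text
clock: 11.35
ee_pos: [507.9, 167.4, 262.6]
tool_rot: [[-0.999, 0.048, 0.022], [0.048, 0.999, -0.012], [-0.022, -0.01, -1.0]]
contact_force: [-0.2, 0.5, -1.5]
finger_gap: 0.129
gripper_force: 30.0
```

Run:
```python
from h import *
s=manip.state();print(s['clock'],s['ee_pos'],s['tool_rot'],s['finger_gap'],s['contact_force'])
T=cam("top");S=cam("scene")
a=cv2.resize(T["img"][165:215,292:342],None,fx=8,fy=8,interpolation=cv2.INTER_CUBIC)
b=cv2.resize(S["img"][140:240,330:430],None,fx=4,fy=4,interpolation=cv2.INTER_CUBIC)
cv2.imwrite("pics/p4.png",np.hstack([a,b]))
plan([((460,223,262),tool(-1.6),5),((460,223,115),tool(-1.6),5),((460,223,79),tool(-1.6),5)])
```

```text
11.35 [507.93525703 167.44039598 262.63394896] [[-0.99861281  0.04803976  0.02155544]
 [ 0.0477998   0.99879058 -0.01151294]
 [-0.02208245 -0.01046663 -0.99970136]] 0.12916821964451822 [-0.24011908  0.47838597 -1.54332468]
[0.017, 0.017, -0.0, -0.0, 0.0, -0.0]
[0.057, 0.059, -0.001, -0.001, 0.001, -0.001]
[0.105, 0.109, -0.002, -0.001, 0.002, -0.001]
[0.145, 0.15, -0.003, -0.001, 0.003, -0.002]
[0.162, 0.168, -0.003, -0.001, 0.003, -0.002]
--
[-0.0, 0.0, 0.051, 0.0, -0.0, -0.0]
[-0.0, 0.0, 0.172, 0.0, -0.0, -0.0]
[-0.0, 0.0, 0.318, 0.0, -0.0, -0.0]
[-0.0, 0.0, 0.439, 0.0, -0.0, -0.0]
[-0.0, 0.0, 0.49, 0.0, -0.0, -0.0]
--
[0.0, 0.0, 0.012, 0.0, 0.0, 0.0]
[0.0, 0.0, 0.042, 0.0, 0.0, 0.0]
[0.0, 0.0, 0.078, 0.0, 0.0, 0.0]
[0.0, 0.0, 0.108, 0.0, 0.0, 0.0]
[0.0, 0.0, 0.12, 0.0, 0.0, 0.0]
--
```

View pics/p4.png

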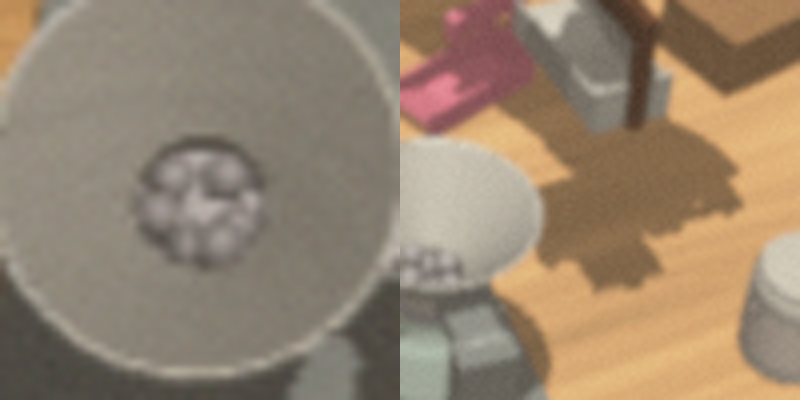

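The hopper's spout shows a ring of six balls around (200,205), and the scoop in the right half is empty. Now I set it down where it came from.

Request:
{"name": "send_rows", "arguments": {
  "moves": [
    [[0.017, 0.017, 0, 0, 0, 0, 1], [0.057, 0.059, -0.001, -0.001, 0.001, -0.001, 1], [0.105, 0.109, -0.002, -0.001, 0.002, -0.001, 1], [0.145, 0.15, -0.003, -0.002, 0.003, -0.002, 1], [0.162, 0.168, -0.003, -0.002, 0.004, -0.002, 1]]
  ]
}}

```text
clock: 11.87
ee_pos: [461.7, 221.0, 261.6]
tool_rot: [[-0.999, 0.034, -0.005], [0.034, 0.999, 0.002], [0.005, 0.002, -1.0]]
contact_force: [0.1, 1.6, -0.9]
finger_gap: 0.13
gripper_force: 30.0
```

Request:
{"name": "send_rows", "arguments": {
  "moves": [
    [[0, 0, 0.051, 0, 0, 0, 1], [0, 0, 0.172, 0, 0, 0, 1], [0, 0, 0.318, 0, 0, 0, 1], [0, 0, 0.439, 0, 0, 0, 1], [0, 0, 0.49, 0, 0, 0, 1]]
  ]
}}

```text
clock: 12.28
ee_pos: [460.6, 217.4, 110.1]
tool_rot: [[-0.999, 0.036, -0.009], [0.036, 0.999, -0.003], [0.009, -0.003, -1.0]]
contact_force: [-1.3, -0.5, -1.2]
finger_gap: 0.133
gripper_force: 30.0
```

Run:
```python
from h import *
s=manip.state();print(s['clock'],s['ee_pos'],s['contact_force'])
plan([((460,223,83),tool(-1.6),5),((460,223,79),tool(-1.6),5)])
```

```text
12.2833 [460.60363135 217.44164585 110.07943622] [-1.32400887 -0.53957313 -1.23580718]
[0.0, 0.002, 0.009, -0.0, -0.0, -0.0]
[0.001, 0.007, 0.032, -0.0, -0.0, -0.0]
[0.001, 0.012, 0.058, -0.0, -0.001, -0.001]
[0.002, 0.017, 0.081, -0.0, -0.001, -0.001]
[0.002, 0.019, 0.09, -0.0, -0.001, -0.001]
--
[-0.0, 0.0, 0.001, 0.0, 0.0, 0.0]
[-0.0, 0.0, 0.005, 0.0, 0.0, 0.0]
[-0.0, 0.0, 0.009, 0.0, 0.0, 0.0]
[-0.0, 0.0, 0.012, 0.0, 0.0, 0.0]
[-0.0, 0.0, 0.013, 0.0, 0.0, 0.0]
--
```

Request:
{"name": "send_rows", "arguments": {
  "moves": [
    [[0, 0, 0.012, 0, 0, 0, 1], [0, 0, 0.035, 0, 0, 0, 1], [0, 0, 0.058, 0, -0.001, 0, 1], [0, 0, 0.078, 0, -0.001, 0, 1], [0, 0, 0.09, 0, -0.001, 0, 1]]
  ]
}}

```text
clock: 12.7
ee_pos: [463.3, 219.3, 87.8]
tool_rot: [[-0.999, 0.036, 0.004], [0.036, 0.999, 0.001], [-0.004, 0.001, -1.0]]
contact_force: [-0.2, -0.0, -1.0]
finger_gap: 0.126
gripper_force: 30.0
```

Request:
{"name": "send_rows", "arguments": {
  "moves": [
    [[0, 0, 0.002, 0, 0, 0, 1], [0, 0, 0.004, 0, 0, 0, 1], [0, 0, 0.006, 0, 0, 0, 1], [0, 0, 0.008, 0, 0, 0, 1], [0, 0, 0.01, 0, 0, 0, 1]]
  ]
}}

```text
clock: 13.12
ee_pos: [463.1, 219.0, 84.8]
tool_rot: [[-0.999, 0.036, 0.003], [0.036, 0.999, 0.001], [-0.003, 0.001, -1.0]]
contact_force: [-0.1, -0.2, -0.8]
finger_gap: 0.128
gripper_force: 30.0
```

Request:
{"name": "send_rows", "arguments": {
  "moves": [
    [[0, 0, 0.004, 0, 0, 0, 1], [0, 0, 0.008, 0, 0, 0, 1], [0, 0, 0.012, 0, 0, 0, 1], [0, 0, 0.015, 0, 0, 0, 1], [0, 0, 0.018, 0, 0, 0, 1]]
  ]
}}

```text
clock: 13.53
ee_pos: [462.9, 218.9, 78.9]
tool_rot: [[-0.999, 0.036, 0.002], [0.036, 0.999, 0.0], [-0.002, 0.0, -1.0]]
contact_force: [0.6, 0.5, -1.8]
finger_gap: 0.13
gripper_force: 30.0
```

Request:
{"name": "send_rows", "arguments": {
  "moves": [
    [[0, 0, 0, 0, 0, 0, 1], [0, 0, 0, 0, 0, 0, 1]]
  ]
}}

```text
clock: 13.7
ee_pos: [462.9, 218.9, 79.0]
tool_rot: [[-0.999, 0.036, 0.002], [0.036, 0.999, 0.0], [-0.002, 0.0, -1.0]]
contact_force: [0.2, 0.5, -1.7]
finger_gap: 0.133
gripper_force: 30.0
```

Request:
{"name": "send_rows", "arguments": {
  "moves": [
    [[0, 0, 0.003, 0, 0, 0, 1], [0, 0, 0.005, 0, 0, 0, 1], [0, 0, 0.005, 0, 0, 0, 0.85], [0, 0, 0.005, 0, 0, 0, 0.6], [0, 0, 0.005, 0, 0, 0, 0.3]]
  ]
}}

```text
clock: 14.12
ee_pos: [463.2, 219.1, 77.9]
tool_rot: [[-0.999, 0.036, 0.003], [0.036, 0.999, 0.001], [-0.003, 0.001, -1.0]]
contact_force: [0.1, -0.5, -0.7]
finger_gap: 0.236
gripper_force: 0.0
```

Request:
{"name": "send_rows", "arguments": {
  "moves": [
    [[0, 0, 0, 0, 0, 0, 0.1], [0, 0, 0, 0, 0, 0, 0], [0, 0, 0, 0, 0, 0, 0], [0, 0, 0, 0, 0, 0, 0], [0, 0, 0, 0, 0, 0, 0]]
  ]
}}

```text
clock: 14.53
ee_pos: [462.9, 219.0, 77.5]
tool_rot: [[-0.999, 0.036, 0.002], [0.036, 0.999, 0.0], [-0.002, 0.0, -1.0]]
contact_force: [0.4, 0.5, 0.2]
finger_gap: 0.497
gripper_force: 0.0
```

Run:
```python
from h import *
s=manip.state();print(s['clock'],s['ee_pos'],s['finger_gap'],s['contact_force'])
h=np.array([547,-72.5]);O=np.array([559,21.4])
# lever angle world: 172.8+gate deg, push point
for g in(2,45,90):
    a=np.radians(172.8+g);print(g,h+90*np.array([np.cos(a),np.sin(a)]))
```

```text
14.5333 [462.91029103 218.96266911  77.49991735] 0.49743586936681217 [0.36439379 0.52565661 0.23971794]
2 [457.37040412 -64.34306778]
45 [ 475.88604889 -127.66163483]
90 [ 535.72000898 -161.79032312]
```

Scoop released. Rise, then go to the clear side of the lever with closed fingers.

```bash
cat >> h.py <<'E'
def push(g,r=85):
    a=np.radians(172.8+g);u=np.array([np.cos(a),np.sin(a)]);n=np.array([np.sin(a),-np.cos(a)])
    off=8+13.5*abs(n[1])+10*abs(n[0]);return (*(np.array([547,-72.5])+r*u+off*n),165)
E
python3 - <<'E'
from h import *
Y=tool(-1.6)
p=np.array(manip.state()['ee_pos']);p[2]=255
print(push(2),push(90))
plan([(p,Y,8),((460,-20,255),Y,12),((462,-25,165),Y,5)])
E
```

```text
(np.float64(464.3755336355991), np.float64(-42.53745234001779), 165) (np.float64(516.8881849925124), np.float64(-154.3715706450102), 165)
[-0.0, 0.0, -0.025, 0.0, 0.0, -0.0]
[-0.0, 0.0, -0.092, 0.0, 0.0, -0.0]
[-0.0, 0.0, -0.187, 0.0, 0.0, -0.0]
[-0.001, 0.0, -0.296, 0.0, 0.0, -0.001]
[-0.001, 0.0, -0.404, 0.0, 0.0, -0.001]
--
[-0.0, 0.0, -0.095, 0.0, 0.0, -0.0]
[-0.0, 0.0, -0.162, 0.0, 0.0, -0.0]
[-0.0, 0.0, -0.187, 0.0, 0.0, -0.0]
[-0.0, -0.016, -0.187, 0.0, 0.0, -0.0]
[-0.001, -0.059, -0.187, 0.0, 0.0, -0.0]
--
[-0.001, -0.065, 0.0, 0.0, 0.0, 0.0]
[-0.002, -0.148, 0.0, 0.0, 0.0, 0.0]
[-0.004, -0.241, 0.0, 0.0, 0.0, 0.0]
[-0.005, -0.339, 0.0, 0.0, 0.0, 0.0]
[-0.007, -0.438, 0.0, 0.0, 0.0, 0.0]
--
[-0.001, -0.093, 0.0, 0.0, 0.0, 0.0]
[-0.003, -0.175, 0.0, 0.0, 0.0, 0.0]
[-0.004, -0.241, 0.0, 0.0, 0.0, 0.0]
[-0.004, -0.284, 0.0, 0.0, 0.0, 0.0]
[-0.005, -0.3, 0.0, 0.0, 0.0, 0.0]
--
[-0.001, -0.002, 0.031, 0.0, 0.0, 0.0]
[-0.003, -0.006, 0.106, 0.0, 0.0, 0.0]
[-0.005, -0.011, 0.194, 0.0, 0.0, 0.0]
[-0.006, -0.015, 0.269, 0.0, 0.0, 0.0]
[-0.007, -0.016, 0.3, 0.0, 0.0, 0.0]
--
```

Request:
{"name": "send_rows", "arguments": {
  "moves": [
    [[0, 0, -0.025, 0, 0, 0, 0], [0, 0, -0.092, 0, 0, 0, 0], [0, 0, -0.187, 0, 0, 0, 0], [0, 0, -0.296, 0, 0, 0, 0], [0, 0, -0.404, 0, 0, 0, 0]]
  ]
}}

```text
clock: 14.95
ee_pos: [462.2, 218.5, 200.5]
tool_rot: [[-0.999, 0.037, 0.002], [0.037, 0.999, -0.0], [-0.002, -0.0, -1.0]]
contact_force: [0.7, 0.5, -0.5]
finger_gap: 0.503
gripper_force: 0.0
```

Request:
{"name": "send_rows", "arguments": {
  "moves": [
    [[0, 0, -0.095, 0, 0, 0, 1], [0, 0, -0.162, 0, 0, 0, 1], [0, 0, -0.187, 0, 0, 0, 1], [0, -0.016, -0.187, 0, 0, 0, 1], [-0.001, -0.059, -0.187, 0, 0, 0, 1]]
  ]
}}

```text
clock: 15.37
ee_pos: [461.5, 201.9, 254.1]
tool_rot: [[-0.999, 0.034, 0.002], [0.034, 0.999, 0.001], [-0.002, 0.001, -1.0]]
contact_force: [0.3, -0.2, -0.0]
finger_gap: 0.161
gripper_force: 0.0
```

Request:
{"name": "send_rows", "arguments": {
  "moves": [
    [[-0.001, -0.065, 0, 0, 0, 0, 1], [-0.002, -0.148, 0, 0, 0, 0, 1], [-0.004, -0.241, 0, 0, 0, 0, 1], [-0.005, -0.339, 0, 0, 0, 0, 1], [-0.007, -0.438, 0, 0, 0, 0, 1]]
  ]
}}

```text
clock: 15.78
ee_pos: [457.9, 67.1, 252.8]
tool_rot: [[-0.999, 0.037, -0.001], [0.037, 0.999, -0.001], [0.001, -0.001, -1.0]]
contact_force: [0.4, 0.3, 0.4]
finger_gap: 0.002
gripper_force: 0.0
```

Request:
{"name": "send_rows", "arguments": {
  "moves": [
    [[-0.001, -0.093, 0, 0, 0, 0, 1], [-0.003, -0.175, 0, 0, 0, 0, 1], [-0.004, -0.241, 0, 0, 0, 0, 1], [-0.004, -0.284, 0, 0, 0, 0, 1], [-0.005, -0.3, 0, 0, 0, 0, 1]]
  ]
}}

```text
clock: 16.2
ee_pos: [456.0, -23.6, 253.2]
tool_rot: [[-0.999, 0.04, -0.001], [0.04, 0.999, -0.001], [0.001, -0.001, -1.0]]
contact_force: [0.4, -0.7, 0.1]
finger_gap: 0.008
gripper_force: 0.0
```

Run:
```python
from h import *
s=manip.state();print(s['clock'],s['ee_pos'],s['finger_gap'],s['tool_rot'])
plan([((462,-25,165),tool(-1.6),5)])
T=cam("top")
# scoop check: mean colour along pan, plus count of moved balls on bench not needed
print([np.round(proj(T,[p])[0],0) for p in((463,219,0),)])
```

```text
16.2 [456.01323828 -23.59438819 253.15025427] 0.007559141448223571 [[-9.99182708e-01  4.04182629e-02 -5.29381828e-04]
 [ 4.04186248e-02  9.99182594e-01 -6.91665180e-04]
 [ 5.00993203e-04 -7.12496773e-04 -9.99999621e-01]]
[-0.002, -0.0, 0.031, -0.0, -0.0, -0.0]
[-0.007, -0.001, 0.103, -0.0, -0.0, -0.001]
[-0.013, -0.002, 0.19, -0.0, -0.0, -0.001]
[-0.018, -0.003, 0.263, -0.0, -0.0, -0.002]
[-0.02, -0.004, 0.294, -0.0, -0.0, -0.002]
--
[array([250., 229.])]
```

Request:
{"name": "send_rows", "arguments": {
  "moves": [
    [[-0.003, 0, 0.05, 0, 0, 0, 1], [-0.007, 0, 0.12, 0, 0, 0, 1], [-0.013, 0, 0.2, 0, 0, 0, 1], [-0.018, 0, 0.27, 0, 0, -0.001, 1], [-0.02, -0.003, 0.294, 0, 0, -0.001, 1]]
  ]
}}

```text
clock: 16.67
ee_pos: [461.7, -20.6, 163.2]
tool_rot: [[-1.0, 0.028, -0.003], [0.028, 1.0, -0.0], [0.003, -0.0, -1.0]]
contact_force: [-0.7, -0.5, -0.6]
finger_gap: 0.005
gripper_force: 0.0
```

Run:
```python
from h import *
s=manip.state();print(s['clock'],s['ee_pos'],s['contact_force'])
Y=np.array(s['tool_rot'])
plan([(push(g),Y,1) for g in(-6,-2,2,6,11,17,23,29,35,41,47,53,59,65,70,75,79,82,84,86)])
```

```text
16.6667 [461.694992   -20.57176683 163.23422597] [-0.70506912 -0.47214848 -0.60305439]
[-0.027, -0.032, -0.006, 0.0, 0.0, 0.0]
[-0.018, -0.052, -0.006, 0.0, 0.0, 0.0]
[-0.011, -0.073, -0.006, 0.0, 0.0, 0.0]
[-0.005, -0.095, -0.006, 0.0, 0.0, 0.0]
[-0.0, -0.118, -0.006, 0.0, 0.0, 0.0]
--
[0.004, -0.028, 0.0, 0.0, 0.0, 0.0]
[0.005, -0.056, 0.0, 0.0, 0.0, 0.0]
[0.003, -0.085, 0.0, 0.0, 0.0, 0.0]
[-0.002, -0.114, 0.0, 0.0, 0.0, 0.0]
[-0.01, -0.144, 0.0, 0.0, 0.0, 0.0]
--
[-0.012, -0.029, -0.0, 0.0, 0.0, 0.0]
[-0.027, -0.056, -0.0, 0.0, 0.0, 0.0]
[-0.045, -0.083, -0.0, 0.0, 0.0, 0.0]
[-0.067, -0.107, -0.0, 0.0, 0.0, 0.0]
[-0.087, -0.125, -0.0, 0.0, 0.0, 0.0]
--
[-0.022, -0.017, -0.0, 0.0, 0.0, 0.0]
[-0.041, -0.029, -0.0, 0.0, 0.0, 0.0]
[-0.057, -0.036, -0.0, 0.0, 0.0, 0.0]
[-0.067, -0.041, -0.0, 0.0, 0.0, 0.0]
[-0.077, -0.046, -0.0, 0.0, 0.0, 0.0]
--
```

Request:
{"name": "send_rows", "arguments": {
  "moves": [
    [[-0.02, -0.032, -0.006, 0, 0, 0, 1], [-0.015, -0.052, -0.006, 0, 0, 0, 1], [-0.01, -0.073, -0.006, 0, 0, 0, 1], [-0.005, -0.095, -0.006, 0, 0, 0, 1], [0, -0.118, -0.006, 0, 0, 0, 1]]
  ]
}}

```text
clock: 17.08
ee_pos: [462.5, -57.1, 168.7]
tool_rot: [[-1.0, 0.03, 0.003], [0.03, 1.0, 0.001], [-0.003, 0.001, -1.0]]
contact_force: [0.2, 0.3, -0.1]
finger_gap: 0.009
gripper_force: 0.0
```

Request:
{"name": "send_rows", "arguments": {
  "moves": [
    [[0.004, -0.028, 0, 0, 0, 0, 1], [0.005, -0.056, 0, 0, 0, 0, 1], [0.003, -0.085, 0, 0, 0, 0, 1], [-0.002, -0.114, 0, 0, 0, 0, 1], [-0.01, -0.144, 0, 0, 0, 0, 1]]
  ]
}}

```text
clock: 17.5
ee_pos: [464.6, -100.9, 168.5]
tool_rot: [[-1.0, 0.03, 0.003], [0.03, 1.0, 0.0], [-0.003, 0.001, -1.0]]
contact_force: [0.3, -0.4, -0.8]
finger_gap: 0.006
gripper_force: 0.0
```

Request:
{"name": "send_rows", "arguments": {
  "moves": [
    [[-0.012, -0.029, 0, 0, 0, 0, 1], [-0.027, -0.056, 0, 0, 0, 0, 1], [-0.045, -0.083, 0, 0, 0, 0, 1], [-0.067, -0.107, 0, 0, 0, 0, 1], [-0.087, -0.125, 0, 0, 0, 0, 1]]
  ]
}}

```text
clock: 17.92
ee_pos: [490.3, -139.3, 168.4]
tool_rot: [[-1.0, 0.03, 0.003], [0.03, 1.0, 0.0], [-0.003, 0.0, -1.0]]
contact_force: [0.2, -0.1, 1.0]
finger_gap: 0.005
gripper_force: 0.0
```

Run:
```python
from h import *
s=manip.state();print(s['clock'],s['ee_pos'],s['contact_force'],push(70))
Y=tool(-1.6)
plan([(push(g),Y,1) for g in(74,78,81,83,85)])
```

```text
17.9167 [ 490.26105925 -139.28594094  168.36530651] [ 0.19712516 -0.09068242  0.9874191 ] (np.float64(487.6323002258268), np.float64(-137.55743455661732), 165)
[-0.009, -0.008, 0.011, 0.0, 0.0, -0.0]
[-0.028, -0.02, 0.011, 0.0, 0.0, -0.0]
[-0.043, -0.028, 0.011, 0.0, 0.0, -0.0]
[-0.053, -0.033, 0.011, 0.0, 0.0, -0.0]
[-0.063, -0.038, 0.011, 0.0, 0.0, -0.0]
--
```

The force reading doesn't show the push clearly, so I check the lever angle by scoring dark pixels along its projected line.

```bash
cat >> h.py <<'E'
def gate():
    for n in("scene","top"):
        c=cam(n);g=cv2.cvtColor(c["img"],cv2.COLOR_BGR2GRAY);o=[]
        for d in range(-5,101,5):
            a=np.radians(172.8+d);P=np.array([[547+r*np.cos(a),-72.5+r*np.sin(a),172] for r in np.linspace(30,115,25)])
            uv=np.round(proj(c,P)).astype(int);v=g[uv[:,1],uv[:,0]];o.append((d,int(np.mean(v)),int(v.std())))
        print(n,o)
E
python3 -c "
from h import *
gate()"
```

```text
scene [(-5, 98, 12), (0, 70, 7), (5, 72, 14), (10, 109, 44), (15, 135, 44), (20, 149, 40), (25, 155, 35), (30, 146, 40), (35, 134, 47), (40, 129, 49), (45, 130, 46), (50, 134, 47), (55, 141, 38), (60, 154, 29), (65, 156, 33), (70, 155, 36), (75, 156, 36), (80, 156, 38), (85, 161, 34), (90, 166, 30), (95, 167, 32), (100, 162, 30)]
top [(-5, 60, 22), (0, 44, 5), (5, 46, 9), (10, 60, 22), (15, 49, 15), (20, 46, 12), (25, 49, 13), (30, 61, 26), (35, 69, 32), (40, 74, 34), (45, 71, 33), (50, 72, 32), (55, 70, 31), (60, 69, 27), (65, 62, 12), (70, 56, 6), (75, 55, 9), (80, 56, 7), (85, 63, 10), (90, 73, 25), (95, 76, 26), (100, 77, 24)]
```

Run:
```python
from h import *
T=cam("top");S=cam("scene")
a=cv2.resize(T["img"][140:260,290:390],None,fx=4,fy=4,interpolation=cv2.INTER_CUBIC)
b=cv2.resize(S["img"][140:260,260:360],None,fx=4,fy=4,interpolation=cv2.INTER_CUBIC)
cv2.imwrite("pics/p5.png",np.hstack([a,b]))
print(manip.state()['ee_pos'],proj(S,[manip.state()['ee_pos']]))
```

```text
[ 489.46146518 -138.138578    168.11214345] [[269.6956954  193.72134411]]
```

View pics/p5.png

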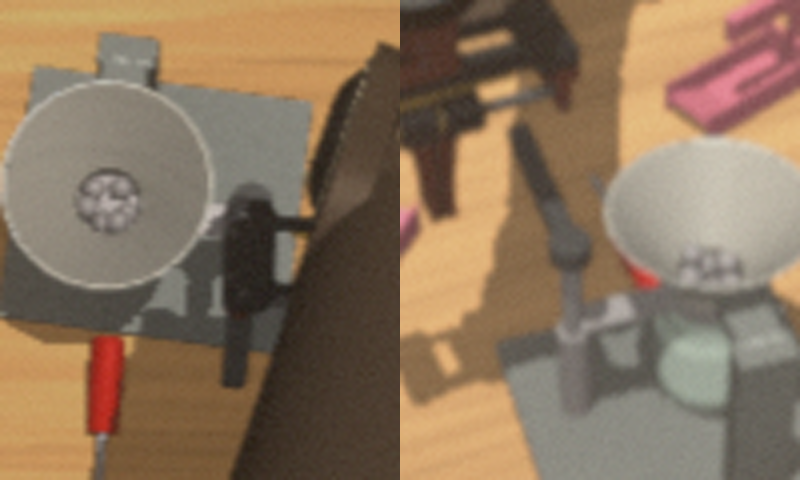

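The last crop shows the lever still shut, with its end at (235,385) in the left half. The fingertips project at about TCP height, at (440,212) in the right half, so they passed over the lever. I go back and push 25 mm lower, at TCP z 142.

Run:
```python
from h import *
Y=tool(-1.6)
plan([((490,-138,225),Y,5),((462,-18,225),Y,5),((462,-18,142),Y,5)])
```

```text
[-0.0, 0.0, -0.02, 0.0, 0.0, -0.0]
[-0.001, 0.0, -0.067, 0.0, 0.0, -0.0]
[-0.001, 0.0, -0.123, 0.0, 0.0, -0.0]
[-0.002, 0.001, -0.17, 0.0, 0.0, -0.0]
[-0.002, 0.001, -0.19, 0.0, 0.0, -0.0]
--
[0.011, 0.041, 0.0, -0.0, 0.0, -0.0]
[0.037, 0.14, 0.0, -0.0, 0.0, -0.0]
[0.068, 0.257, 0.0, -0.0, 0.0, -0.0]
[0.094, 0.356, 0.0, -0.0, 0.0, -0.0]
[0.104, 0.397, 0.0, -0.0, 0.0, -0.0]
--
[0.0, 0.0, 0.029, 0.0, 0.0, 0.0]
[0.0, 0.0, 0.097, 0.0, 0.0, 0.0]
[0.0, 0.0, 0.179, 0.0, 0.0, 0.0]
[0.0, 0.0, 0.248, 0.0, 0.0, 0.0]
[0.0, 0.0, 0.277, 0.0, 0.0, 0.0]
--
```

Request:
{"name": "send_rows", "arguments": {
  "moves": [
    [[0, 0, -0.02, 0, 0, 0, 1], [-0.001, 0, -0.067, 0, 0, 0, 1], [-0.001, 0, -0.123, 0, 0, 0, 1], [-0.002, 0, -0.17, 0, 0, 0, 1], [-0.002, 0, -0.19, 0, 0, 0, 1]]
  ]
}}

```text
clock: 18.53
ee_pos: [490.6, -138.1, 227.6]
tool_rot: [[-1.0, 0.03, 0.005], [0.03, 1.0, 0.001], [-0.005, 0.001, -1.0]]
contact_force: [0.2, -0.5, -0.2]
finger_gap: 0.008
gripper_force: 0.0
```

Request:
{"name": "send_rows", "arguments": {
  "moves": [
    [[0.02, 0.08, 0, 0, 0, 0, 1], [0.042, 0.16, 0, 0, 0, 0, 1], [0.068, 0.257, 0, 0, 0, 0, 1], [0.094, 0.356, 0, 0, 0, 0, 1], [0.104, 0.397, 0, 0, 0, 0, 1]]
  ]
}}

```text
clock: 18.95
ee_pos: [461.0, -14.3, 225.3]
tool_rot: [[-1.0, 0.026, 0.002], [0.026, 1.0, 0.002], [-0.002, 0.002, -1.0]]
contact_force: [0.2, -0.3, -0.4]
finger_gap: 0.008
gripper_force: 0.0
```

Request:
{"name": "send_rows", "arguments": {
  "moves": [
    [[0, 0, 0.03, 0, 0, 0, 1], [0, 0, 0.1, 0, 0, 0, 1], [0, 0, 0.18, 0, 0, 0, 1], [0, 0, 0.25, 0, 0, 0, 1], [0, 0, 0.277, 0, 0, 0, 1]]
  ]
}}

```text
clock: 19.37
ee_pos: [460.8, -19.1, 139.6]
tool_rot: [[-1.0, 0.031, -0.001], [0.031, 1.0, -0.001], [0.001, -0.001, -1.0]]
contact_force: [0.0, -0.1, 0.1]
finger_gap: 0.004
gripper_force: 0.0
```

Run:
```python
from h import *
s=manip.state();print(s['clock'],s['ee_pos'],s['contact_force'])
gate()
Y=np.array(s['tool_rot'])
plan([((*push(g)[:2],142),Y,1) for g in(-6,-2,2,6,11,17,23,29,35,41,47,53,59,65,70,75,79,82,84,86)])
```

```text
19.3667 [460.77466519 -19.07738266 139.58886283] [ 0.00234318 -0.07019109  0.0661186 ]
scene [(-5, 157, 31), (0, 90, 11), (5, 83, 15), (10, 133, 38), (15, 165, 32), (20, 179, 18), (25, 185, 6), (30, 186, 3), (35, 186, 2), (40, 186, 2), (45, 186, 3), (50, 185, 3), (55, 184, 6), (60, 180, 13), (65, 173, 27), (70, 172, 31), (75, 174, 30), (80, 174, 31), (85, 179, 22), (90, 185, 4), (95, 188, 1), (100, 184, 1)]
top [(-5, 63, 6), (0, 64, 9), (5, 66, 12), (10, 70, 12), (15, 77, 18), (20, 63, 9), (25, 63, 10), (30, 74, 28), (35, 91, 41), (40, 103, 43), (45, 116, 42), (50, 131, 34), (55, 141, 27), (60, 147, 19), (65, 147, 18), (70, 147, 10), (75, 148, 9), (80, 147, 7), (85, 147, 7), (90, 147, 5), (95, 150, 4), (100, 149, 4)]
[-0.029, -0.037, -0.004, 0.0, 0.0, -0.0]
[-0.02, -0.057, -0.004, 0.0, 0.0, -0.0]
[-0.012, -0.078, -0.004, 0.0, 0.0, -0.0]
[-0.007, -0.1, -0.004, 0.0, 0.0, -0.0]
[-0.002, -0.123, -0.004, 0.0, 0.0, -0.0]
--
[0.004, -0.028, 0.0, 0.0, 0.0, 0.0]
[0.005, -0.056, 0.0, 0.0, 0.0, 0.0]
[0.003, -0.085, 0.0, 0.0, 0.0, 0.0]
[-0.002, -0.114, 0.0, 0.0, 0.0, 0.0]
[-0.011, -0.144, 0.0, 0.0, 0.0, 0.0]
--
[-0.012, -0.029, 0.0, 0.0, 0.0, 0.0]
[-0.027, -0.056, 0.0, 0.0, 0.0, 0.0]
[-0.045, -0.082, 0.0, 0.0, 0.0, 0.0]
[-0.067, -0.107, -0.0, 0.0, 0.0, 0.0]
[-0.087, -0.125, -0.0, 0.0, 0.0, 0.0]
--
[-0.022, -0.017, -0.0, 0.0, 0.0, 0.0]
[-0.042, -0.028, -0.0, 0.0, 0.0, 0.0]
[-0.057, -0.036, -0.0, 0.0, 0.0, 0.0]
[-0.067, -0.041, -0.0, 0.0, 0.0, 0.0]
[-0.077, -0.046, -0.0, 0.0, 0.0, 0.0]
--
```

Push the first stretch, then check the force and the lever.

Request:
{"name": "send_rows", "arguments": {
  "moves": [
    [[-0.015, -0.037, 0, 0, 0, 0, 1], [-0.015, -0.057, 0, 0, 0, 0, 1], [-0.012, -0.078, 0, 0, 0, 0, 1], [-0.007, -0.1, 0, 0, 0, 0, 1], [-0.002, -0.123, 0, 0, 0, 0, 1]]
  ]
}}

```text
clock: 19.88
ee_pos: [462.5, -55.4, 143.0]
tool_rot: [[-1.0, 0.03, 0.004], [0.03, 1.0, 0.001], [-0.004, 0.001, -1.0]]
contact_force: [1.6, 2.6, 0.8]
finger_gap: 0.005
gripper_force: 1.3
```

Request:
{"name": "send_rows", "arguments": {
  "moves": [
    [[0.004, -0.028, 0, 0, 0, 0, 1], [0.005, -0.056, 0, 0, 0, 0, 1], [0.003, -0.085, 0, 0, 0, 0, 1], [-0.002, -0.114, 0, 0, 0, 0, 1], [-0.011, -0.144, 0, 0, 0, 0, 1]]
  ]
}}

```text
clock: 20.3
ee_pos: [463.6, -99.3, 142.2]
tool_rot: [[-1.0, 0.03, 0.002], [0.03, 1.0, 0.001], [-0.002, 0.001, -1.0]]
contact_force: [-0.1, 1.6, 0.4]
finger_gap: 0.006
gripper_force: 0.9
```

Run:
```python
from h import *
s=manip.state();print(s['ee_pos'],push(41),s['contact_force'])
gate()
```

```text
[463.64690611 -99.30002418 142.17597902] (np.float64(462.58062134254794), np.float64(-99.19229635490537), 165) [-0.07994847  1.64670511  0.42768836]
scene [(-5, 112, 2), (0, 123, 21), (5, 145, 33), (10, 141, 39), (15, 125, 47), (20, 113, 47), (25, 111, 42), (30, 120, 44), (35, 109, 34), (40, 82, 10), (45, 83, 12), (50, 112, 34), (55, 141, 39), (60, 155, 33), (65, 158, 35), (70, 162, 36), (75, 166, 33), (80, 168, 34), (85, 172, 27), (90, 178, 18), (95, 178, 20), (100, 174, 22)]
top [(-5, 58, 10), (0, 58, 17), (5, 60, 17), (10, 60, 15), (15, 61, 13), (20, 61, 12), (25, 62, 10), (30, 63, 9), (35, 61, 7), (40, 62, 5), (45, 62, 3), (50, 61, 3), (55, 62, 3), (60, 62, 2), (65, 62, 2), (70, 63, 2), (75, 64, 2), (80, 64, 2), (85, 65, 2), (90, 69, 8), (95, 74, 6), (100, 74, 7)]
```

Now the lever follows: the estimate is about 42°, as planned. Continue.

Request:
{"name": "send_rows", "arguments": {
  "moves": [
    [[-0.012, -0.029, 0, 0, 0, 0, 1], [-0.027, -0.056, 0, 0, 0, 0, 1], [-0.045, -0.083, 0, 0, 0, 0, 1], [-0.067, -0.107, 0, 0, 0, 0, 1], [-0.087, -0.125, 0, 0, 0, 0, 1]]
  ]
}}

```text
clock: 20.82
ee_pos: [489.5, -137.8, 142.2]
tool_rot: [[-1.0, 0.031, 0.002], [0.031, 1.0, 0.0], [-0.002, 0.0, -1.0]]
contact_force: [-0.4, 2.6, -0.3]
finger_gap: 0.006
gripper_force: 0.8
```

Request:
{"name": "send_rows", "arguments": {
  "moves": [
    [[-0.022, -0.017, 0, 0, 0, 0, 1], [-0.042, -0.028, 0, 0, 0, 0, 1], [-0.057, -0.036, 0, 0, 0, 0, 1], [-0.067, -0.041, 0, 0, 0, 0, 1], [-0.077, -0.046, 0, 0, 0, 0, 1]]
  ]
}}

```text
clock: 21.23
ee_pos: [511.9, -151.3, 142.2]
tool_rot: [[-1.0, 0.03, 0.002], [0.03, 1.0, 0.0], [-0.002, 0.0, -1.0]]
contact_force: [-0.9, 1.4, 1.0]
finger_gap: 0.005
gripper_force: 0.7
```

Run:
```python
from h import *
s=manip.state();print(s['ee_pos'],push(86),s['contact_force'])
gate()
```

```text
[ 511.86051717 -151.28373157  142.22092056] (np.float64(510.44748369508295), np.float64(-151.91264724005325), 165) [-0.91834112  1.39913855  1.01183515]
scene [(-5, 85, 21), (0, 98, 14), (5, 108, 18), (10, 116, 29), (15, 120, 26), (20, 124, 27), (25, 113, 43), (30, 105, 47), (35, 101, 45), (40, 114, 46), (45, 118, 48), (50, 115, 52), (55, 115, 53), (60, 126, 48), (65, 129, 50), (70, 128, 50), (75, 126, 47), (80, 112, 35), (85, 79, 9), (90, 81, 6), (95, 85, 8), (100, 119, 41)]
top [(-5, 89, 7), (0, 81, 17), (5, 73, 22), (10, 64, 21), (15, 54, 16), (20, 51, 14), (25, 49, 12), (30, 48, 9), (35, 47, 8), (40, 47, 9), (45, 48, 9), (50, 54, 11), (55, 64, 26), (60, 69, 30), (65, 68, 32), (70, 64, 22), (75, 58, 11), (80, 57, 10), (85, 59, 11), (90, 60, 11), (95, 58, 9), (100, 52, 8)]
```

About 87° now. Next I press in small steps until the stop shows in the x force.

Request:
{"name": "send_rows", "arguments": {
  "moves": [
    [[-0.004, 0, 0, 0, 0, 0, 1], [-0.008, 0, 0, 0, 0, 0, 1], [-0.01, 0, 0, 0, 0, 0, 1]]
  ]
}}

```text
clock: 21.58
ee_pos: [514.4, -151.6, 142.4]
tool_rot: [[-1.0, 0.03, 0.002], [0.03, 1.0, 0.0], [-0.002, 0.0, -1.0]]
contact_force: [-2.1, -2.1, 0.9]
finger_gap: 0.002
gripper_force: 0.7
```

Request:
{"name": "send_rows", "arguments": {
  "moves": [
    [[-0.004, 0, 0, 0, 0, 0, 1], [-0.007, 0, 0, 0, 0, 0, 1]]
  ]
}}

```text
clock: 21.75
ee_pos: [516.7, -151.5, 142.4]
tool_rot: [[-1.0, 0.03, 0.002], [0.03, 1.0, 0.0], [-0.002, 0.0, -1.0]]
contact_force: [-1.6, -0.8, -0.1]
finger_gap: 0.007
gripper_force: 0.7
```

Request:
{"name": "send_rows", "arguments": {
  "moves": [
    [[-0.004, 0, 0, 0, 0, 0, 1], [-0.008, 0, 0, 0, 0, 0, 1]]
  ]
}}

```text
clock: 21.92
ee_pos: [518.3, -151.5, 142.3]
tool_rot: [[-1.0, 0.03, 0.001], [0.03, 1.0, 0.001], [-0.001, 0.001, -1.0]]
contact_force: [-8.4, -0.6, 6.4]
finger_gap: 0.004
gripper_force: 4.1
```

Run:
```python
from h import *
s=manip.state();print(s['ee_pos'],s['contact_force'])
gate()
c=cam("scene");R=Rn.from_euler('z',-7.2,degrees=True)
```

```text
[ 518.27757529 -151.52028791  142.2887245 ] [-8.37150442 -0.6274897   6.39037809]
scene [(-5, 82, 21), (0, 94, 19), (5, 98, 18), (10, 111, 33), (15, 112, 32), (20, 119, 36), (25, 111, 38), (30, 102, 45), (35, 93, 39), (40, 96, 38), (45, 101, 41), (50, 106, 46), (55, 105, 47), (60, 109, 47), (65, 118, 47), (70, 119, 47), (75, 121, 43), (80, 120, 45), (85, 108, 34), (90, 75, 7), (95, 78, 6), (100, 90, 17)]
top [(-5, 87, 10), (0, 82, 18), (5, 79, 20), (10, 65, 20), (15, 54, 14), (20, 53, 12), (25, 50, 11), (30, 50, 11), (35, 49, 8), (40, 49, 7), (45, 50, 9), (50, 50, 9), (55, 53, 8), (60, 64, 23), (65, 67, 29), (70, 66, 23), (75, 63, 17), (80, 56, 8), (85, 55, 8), (90, 57, 10), (95, 59, 11), (100, 59, 10)]
```

The stop is reached (x force 8 N). Back off and lift away.

Request:
{"name": "send_rows", "arguments": {
  "moves": [
    [[0.02, 0, 0, 0, 0, 0, 1], [0.06, 0, 0, 0, 0, 0, 1], [0.1, 0, 0, 0, 0, 0, 1], [0.12, 0, -0.06, 0, 0, 0, 1], [0.12, 0, -0.16, 0, 0, 0, 1]]
  ]
}}

```text
clock: 22.48
ee_pos: [480.2, -149.6, 188.6]
tool_rot: [[-1.0, 0.03, -0.002], [0.03, 1.0, 0.001], [0.002, 0.001, -1.0]]
contact_force: [0.4, -1.1, -0.1]
finger_gap: 0.006
gripper_force: 0.0
```

Request:
{"name": "send_rows", "arguments": {
  "moves": [
    [[0, 0, -0.1, 0, 0, 0, 1], [0, 0, -0.2, 0, 0, 0, 1], [0, -0.1, -0.25, 0, 0, 0, 1], [0.05, -0.22, -0.25, 0, 0, 0, 1], [0.1, -0.34, -0.25, 0, 0, 0, 1]]
  ]
}}

```text
clock: 22.9
ee_pos: [451.1, -251.9, 266.7]
tool_rot: [[-1.0, 0.026, 0.007], [0.026, 1.0, -0.0], [-0.007, -0.0, -1.0]]
contact_force: [0.3, -2.0, -0.2]
finger_gap: 0.002
gripper_force: 0.0
```

Request:
{"name": "send_rows", "arguments": {
  "moves": [
    [[0, 0, 0, 0, 0, 0, 1], [0, 0, 0, 0, 0, 0, 1], [0, 0, 0, 0, 0, 0, 1], [0, 0, 0, 0, 0, 0, 1], [0, 0, 0, 0, 0, 0, 1]]
  ]
}}

```text
clock: 23.32
ee_pos: [450.5, -250.0, 265.0]
tool_rot: [[-1.0, 0.028, 0.003], [0.028, 1.0, 0.001], [-0.002, 0.001, -1.0]]
contact_force: [-0.5, -0.2, 0.0]
finger_gap: 0.008
gripper_force: 0.0
```

Run:
```python
from h import *
import pickle
s=manip.state();print(s['clock'],s['ee_pos'],s['contact_force'])
gate()
T=cam("top");t0=pickle.load(open("top.pkl","rb"));S=cam("scene");s0=pickle.load(open("scene.pkl","rb"))
# balls: spout region in top, gray ascii of the hole at z~105
g=cv2.cvtColor(T["img"],cv2.COLOR_BGR2GRAY);u=np.round(proj(T,[[559,21.4,105]])[0]).astype(int)
print(g[u[1]-11:u[1]+12:1,u[0]-11:u[0]+12])
# bench difference away from stand/robot
u=np.round(proj(T,[[463,219,0]])[0]).astype(int)
for n,a,b in(("top",T,t0),("scene",S,s0)):
    d=cv2.GaussianBlur(cv2.absdiff(a["img"],b["img"]),(5,5),0).max(2)>45
    k,l,st,ce=cv2.connectedComponentsWithStats(d.astype(np.uint8))
    print(n,[(x[:5].tolist()) for x in st[1:] if x[4]>8])
```

```text
23.3167 [ 450.53863499 -250.04932502  264.98267348] [-0.45615639 -0.24630271  0.02700412]
scene [(-5, 186, 6), (0, 181, 12), (5, 167, 27), (10, 156, 31), (15, 148, 31), (20, 142, 29), (25, 137, 27), (30, 134, 27), (35, 132, 27), (40, 131, 26), (45, 131, 27), (50, 130, 27), (55, 130, 27), (60, 126, 27), (65, 124, 27), (70, 124, 26), (75, 121, 21), (80, 116, 13), (85, 106, 7), (90, 95, 3), (95, 91, 2), (100, 83, 5)]
top [(-5, 192, 3), (0, 194, 3), (5, 192, 3), (10, 173, 26), (15, 145, 34), (20, 134, 28), (25, 137, 30), (30, 139, 32), (35, 137, 31), (40, 141, 23), (45, 142, 23), (50, 137, 25), (55, 137, 25), (60, 151, 16), (65, 156, 6), (70, 154, 9), (75, 150, 19), (80, 132, 32), (85, 92, 24), (90, 91, 2), (95, 96, 11), (100, 136, 25)]
[[145 145 144 144 141 142 141 140 138 137 140 138 133 132 135 132 131 131
  130 127 128 126 125]
 [147 142 146 144 143 143 140 141 135 135 135 133 136 132 131 133 130 129
  126 129 127 126 124]
 [145 143 143 141 142 142 136 130 113  93  90  90  92  98 117 125 126 131
  129 126 125 126 126]
 [145 143 141 142 140 137 113  93  86  81  81  79  77  80  88  94 
[... 2358 characters left out ...]
 [[147, 0, 7, 7, 40], [158, 0, 2, 5, 10], [156, 0, 62, 40, 752], [241, 0, 13, 3, 34], [267, 0, 31, 6, 102], [231, 5, 26, 7, 96], [269, 8, 25, 33, 480], [439, 14, 23, 8, 77], [185, 16, 13, 3, 19], [150, 19, 33, 7, 82], [234, 18, 29, 22, 247], [450, 29, 22, 18, 171], [420, 30, 17, 10, 99], [201, 36, 7, 5, 15], [430, 43, 4, 5, 16], [453, 47, 9, 18, 55], [277, 51, 5, 13, 39], [426, 50, 6, 8, 36], [252, 53, 7, 2, 10], [202, 62, 9, 14, 83], [163, 98, 86, 71, 2541], [444, 100, 8, 17, 101], [291, 102, 116, 25, 1526], [222, 129, 92, 110, 3192], [380, 167, 14, 18, 44], [237, 184, 10, 13, 39], [373, 189, 8, 9, 29], [232, 198, 4, 4, 9], [306, 211, 3, 4, 10], [309, 213, 12, 6, 38], [271, 241, 18, 7, 64]]
```

Run:
```python
from h import *
import pickle
S=cam("scene");s0=pickle.load(open("scene.pkl","rb"))
G=[cv2.cvtColor(x["img"],cv2.COLOR_BGR2GRAY).astype(int) for x in(S,s0)]
for z in(172,113,100,90,50,25):print(z,np.round(proj(S,[[559,21.4,z]])[0]))
u=np.round(proj(S,[[559,21.4,108]])[0]).astype(int)
print(cv2.GaussianBlur((G[0]-G[1]).astype(np.float32),(3,3),0)[u[1]-12:u[1]+34:2,u[0]-20:u[0]+21:2].astype(int))
T=cam("top")
for z in(108,97,60,25):
    print(z,[np.round(proj(T,[[559+a,21.4+b,z]])[0],1).tolist() for a,b in((0,0),(22,0),(-22,0),(0,22),(0,-22))])
print(np.round(proj(T,[[559,21.4,105]])[0]))
```

```text
172 [338. 192.]
113 [337. 208.]
100 [337. 211.]
90 [337. 214.]
50 [336. 224.]
25 [336. 230.]
[[  5   6   5   6   4   5   6   6   7   7   7   7   6   6   6   6   5   6
    6   7   6]
 [  5   4   5   6   4   5   6   7   7   7   8   7   6   6   7   7   7   8
    7   5   5]
 [  3   6   4   4   4   5   6   6   6   6   7   6   5   7   8   7   7   6
    6   7   4]
 [  4   4   6   5   6   3   5   5   7   9  10   9   7   7   6   6   5   6
    4   6   5]
 [  4   5   5   5   5   5   5  13  24  23  17  25  24  16   7   6   5   4
    5   5   7]
 [  3   4   5   5   3   6  10  10   9   5   2  11  19  21  11   5   4   5
    6   6   6]
 [  3   2   2   3   4   6   5  -6 -12 -11  -9  -8  -5   1  11   7   6   5
    6   6   5]
 [  9   4  -2  -4   0   4   1   0  -2  -6  -6  -4  -2   0   5   5   4   4
    7   5   5]
 [ 41  27  -5 -16   0  12   4   4   3   1   1   3   3   3   2   3   3   4
    6   6   6]
 [ 53  56  10 -13   3  14   5   5   5   2   4   3   4   4   3   4   4   4
    3   4   5]
 [ 18  40  26   2   8  12   5   7   9   8   7   4   1   3   2   3   4   4
    5   4   4]
 [ -1  17  12   2   4   5   
[... 689 characters left out ...]
  50  41  11   3   6   4   1  -1 -13 -18  -5   3   5   3   4   5   3
    4   5   3]
 [ 29  27  23   6   3   5   5   6   6   3   2   3   4   3   3   4   5   3
    3   4   4]
 [  8   7   5   4   5   4   3   5   5   4   6   7   4   4   3   2   4   2
    3   3   5]
 [  5   6   5   5   4   4   2   4   5   4   5   5   3   4   3   3   4   3
    3   6   4]]
108 [[317.0, 190.5], [317.1, 182.7], [316.9, 198.5], [308.9, 190.4], [325.1, 190.6]]
97 [[317.1, 191.3], [317.2, 183.5], [317.0, 199.2], [309.1, 191.2], [325.1, 191.4]]
60 [[317.4, 193.8], [317.5, 186.2], [317.3, 201.5], [309.6, 193.7], [325.2, 193.9]]
25 [[317.7, 196.1], [317.8, 188.7], [317.6, 203.6], [310.1, 196.0], [325.3, 196.2]]
[317. 191.]
```

The hopper is clear, the jar's bottom now holds dark balls, the lever is at its stop, and the scoop sits where it was. Handing in.

```bash
python3 -c "
from h import *
print(manip.hand_in())"
```

```text
the job is handed in; nothing more can be done
None
```

I handed the job in at about 23 s: the six balls were tipped into the hopper with the gate shut, the empty scoop was set back on the bench, and the lever was turned to its open stop. The hopper checked clear, but the count of six in the jar comes from pixel differences rather than a final look, and hand-in returned no verdict.

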